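Fish the sample cassette out of the deep well

ROBOT

A 6-joint arm with a two-finger parallel gripper is mounted at the origin on a cart in front of the work surface, level with it; the furniture and walls round the work are solid. World frame = base frame: x ahead of the robot, y to its left, z up, the work surface at z = 0. Lengths are in mm, angles in rad, forces in N, time in s.
With the tool pointing down it reaches from about 275 to 825 mm from the base axis. Payload 5.2 kg.
Tool frame: the origin (TCP) lies at the very end of the fingers, on their centre line; the grasp point (between the pads) lies 19 mm behind it; z points along the fingers, y is the direction in which the jaws open and shut (so a half turn about z gives the same grasp; the last joint's range is limited). The gripper opens to 93 mm and grips with 3 to 60 N. Pads are 15 mm wide; open, the fingers measure 128 mm over their backs; the gripper's body (75 mm by 188 mm) begins 65 mm behind the grasp point.
Start: joints at [0.954, 0.259, 1.535, -0, 1.348, -0.203], TCP at [221.13, 503.594, 218.653] pointing down, gripper open.
Joint ranges: [-3.14, 3.14], [-0.91, 2.08], [0.19, 2.58], [-1.22, 4.36], [0.22, 2.71], [-3.12, 3.12]. Speed limits (rad/s): [2.57, 2.57, 3.14, 3.14, 3.14, 3.14].

INTERFACE

Orientations are given as a rotation vector (axis times angle).
In Python, from plant import robot gives the robot as it stands. The module is installed in compiled form; this text tells all that it offers.
- The arm moves only by the tool play_rows, never from a script. Its argument "motion" is a list of rows, each an object of numbers: "tx", "ty", "tz": the shift along the tool's x, y, z in cm; "ax", "ay", "az": the turn, a rotation vector about the tool's x, y, z in degrees. A call has 1 to 20 rows; each row shifts and turns the commanded pose from where the row before left it, along the tool's axes as they then stand; what a row does not reach is not made up. A row lasts 1/12 s, in which the tool goes at most 41.7 mm and 7.16 degrees, less where a joint would pass 70% of its speed; a pose out of reach is approached as far as the arm can. A call with a gripper value outside its range is refused whole. "grip" is the finger opening in cm, from 0 to 9.3, set as the call begins (left out, the last holds). The fingers move at their own pace and stop on an object; the grip force is fixed at half the most. Time passes only in rows, so rows that do not move let the fingers close. It gives the time, the measured TCP pose, the force and the opening at its end, in the units of the state.
- robot.observe(): the state, without advancing time (a new reading comes with each control period).
- robot.capture(name): name is "scene" or "top" or "wrist"; returns a dict with "color" (420x560x3 uint8, red, green, blue), "z_map" (420x560 float32, mm along the optical axis (not along the pixel's ray), 0 where there is no reading), "fx", "fy", "cx", "cy" (pixels), "k1" (the pictures are not rectified: a ray, as slopes to the right and down, at radius r is drawn at 1 + k1 r^2 times it, then the intrinsics apply), "rvec" (rotation vector, rad) and "tvec" (3), from world to camera coordinates, as OpenCV has them. Camera axes: x right, y down, z forward; pixel columns grow to the right and rows downward; lengths in mm; the calibration is good to about 2 mm. A picture is of the moment at which its call begins.
- robot.sign_off(): hands the job in, once; it reports no verdict.
Trained networks look in a picture, given as the dict that the camera call returned (one of the last four; its "shot" number tells which), for a name from the list of things; names that differ only in an ending like _2 or _b are one class to them, and where a whole thing is asked for, a point or a joint stands for the part that bears it (a point fixed in the world has none). Each returns a list of dicts, best first, with "conf" (0 to 1); they miss things now and then, are a little off and sometimes report something else, mostly with a low value. They report only what shows in the picture. A call takes as long as a camera call. They do not tell look-alikes from the thing itself.
- robot.trace(picture, target): "region" (420x560 bool, what is visible of it) and "box" ([left, top, right, bottom] in pixels, round what is visible of it).
- robot.place_of(picture, target): "uv" ([column, row] in pixels: a listed point, or the origin of a listed thing).
The state is a dict: "t": time; "joints": joint angles; "qvel": joint speeds; "joint_efforts": joint torques, N m; "tcp_pos": TCP position; "orientation": TCP orientation; "wrist_force": force on the tool from outside, world axes, zero at the start; "wrist_torque": the same for the moment, N m; "gripper_width": finger opening in mm.
Only numpy, scipy, OpenCV 4.12 (cv2) and the standard library are available. Lean on these libraries where they do the work, as an engineer would, in place of code of your own. Each camera call takes 0.05 s, during which the arm holds its last target.

TASK

The sample cassette stands at the bottom of the deep, narrow well. Take the long picker from its fork stand, feel its head down through the cassette's mouth and slide it under the lid, lift the cassette out and set it down flat in the shallow tray, then unhook the picker and hang it back in the stand. Keep every push and pull gentle (under 15 N), never touch the cassette with the hand, and leave the other things on the desk where they are.

Things in the scene. Friction and masses are not known exactly. Their poses are not given: they have to be found in the camera images.
- picker_grip (a point): centre (half-way up) of the picker's black square handle, 20 x 20 mm and 52 mm tall; z along the picker, up; x, y normal to the handle's flats. The picker (0.18 kg, centre of mass below its flange) starts hanging upright in the fork stand, handle square to it. Its head's flat lower face is at an unknown 128 to 154 mm below this point: the telescopic neck is set to some length
- picker_flange (a point): middle of the underside of the picker's steel flange disc (diameter 36, 4 mm thick), 30 mm below the handle's centre. Below it: a sleeve of 11 mm diameter to 60 mm down (13 mm collar), then a neck of diameter 7 mm ending in a flat round head, diameter 17, 5 mm thick. The neck's length is stiff: it does not give under 50 N
- stand: fixed aluminium fork stand; origin at the centre of its base (96 x 76 mm) under the seat, z up. Two prongs, top at z = 136 mm, leave a slot 15 mm wide along x, open and slightly flared towards -x (open end 33 mm before the seat, closed end 8 mm behind it); the post stands behind, x = 22 to 38 mm
- stand_seat (a point): point on top of the prongs, mid-slot, 136 mm above the desk, where the middle of the picker's flange underside rests when hung (the handle's centre then is 30 mm above it); axes as the stand's
- well: fixed upright rectangular metal shaft, open at the top; origin at the centre of its underside on the desk, z up. Inside 76 mm along x, 54 mm along y, floor at z = 6 mm, rim at z = 120 mm; outside 92 x 70 mm at the rim, on a base plate 120 x 98 mm
- cassette: loose metal sample cassette 70 (x) x 48 (y) x 37 mm, about 0.2 kg; origin at the centre of its underside, z up. It stands on the well's floor, x along the well's x within a few degrees, about 3 mm of play all round. Its lid is 4 mm thick (z = 33 to 37); under it is a hollow 9 mm high (z = 24 to 33 mm, 62 x 40 mm) that takes the picker's 5 mm head with 4 mm to spare
- cassette_mouth (a point): centre of the square mouth (26 x 26 mm) in the cassette's lid, at its top, 18 mm to +x of the cassette's middle; axes as the cassette's. The mouth runs to -x into a slot 11 mm wide. Head in through the mouth to the hollow's floor (13 mm below this point), raised about 2 mm, slid 18 mm to -x until the neck meets the slot's end: then the head holds the lid from below. The reverse frees it
- tray: fixed shallow grey tray; origin at the centre of its underside, z up; inside 86 mm along x, 64 mm along y, floor at z = 4 mm, rim at z = 14 mm. The cassette lies in it with its x axis along the tray's x, either way round
- spare_objective: bystander: upright microscope objective, diameter 27, 50 mm tall; origin at its underside
- kinematic_mount: bystander: small black mirror mount 38 x 34 x 34 mm; origin at its underside
- wafer_box: bystander: flat round white box, diameter 66, 18 mm tall; origin at its underside
- tweezers: bystander: steel tweezers 12 x 120 x 8 mm lying along their y; origin at the underside
- slide_box: bystander: flat beige box 69 x 98 x 31 mm; origin at its underside
- dropper_bottle: bystander: brown dropper bottle, diameter 33, 94 mm tall; origin at its underside
There are look-alikes about, which are no part of the job. Of the things like the part that bears picker_grip, leave any that is blue or yellow; of the rest the smaller one is meant.

How it is judged:
By the outcome, as a careful person would: the job done as asked, in the order asked, and still so for the second after the job is handed in, with the robot touching nothing.
It also fails if it takes over 72 s, if anything falls off the work surface, if the arm or the gripper's body presses on something with over 40 N, if the wrist force passes 120 N, or if a joint passes its speed limit or range.

## Working session

There is one attempt and no reset: what is moved stays moved. The work goes in short steps, Python scripts to look and compute and a tool call to move; the robot and the scene stay as the last step left them, time stands still between calls to the robot, and variables do not carry over. Pictures are saved under pics/ and viewed, and the job is handed in when it is done.

Besides the shell and the picture viewer there is one more tool, called after "Request:" by a JSON object that holds its "fn" and its "kwargs". play_rows: Moves the arm, as the interface text tells. Its arguments: {"type":"object","properties":{"motion":{"type":"array","items":{"type":"object","properties":{"tx":{"type":"number"},"ty":{"type":"number"},"tz":{"type":"number"},"ax":{"type":"number"},"ay":{"type":"number"},"az":{"type":"number"}}}},"grip":{"type":"number"}},"required":["motion"]}

```bash
mkdir -p pics; cat > h.py <<'E'
import numpy as np, cv2
from plant import robot
from scipy.spatial.transform import Rotation as R
def save(p,name):
    cv2.imwrite('pics/'+name+'.png',cv2.cvtColor(p['color'],cv2.COLOR_RGB2BGR))
def ray(p,uv):
    uv=np.atleast_2d(np.asarray(uv,float))
    K=np.array([[p['fx'],0,p['cx']],[0,p['fy'],p['cy']],[0,0,1]])
    q=cv2.undistortPoints(uv.reshape(-1,1,2),K,np.array([p['k1'],0,0,0.])).reshape(-1,2)
    return np.c_[q,np.ones(len(q))]
def w(p,uv,z=None):
    "world points of pixels by depth"
    uv=np.atleast_2d(np.asarray(uv,float))
    r=ray(p,uv)
    if z is None: z=p['z_map'][np.round(uv[:,1]).astype(int),np.round(uv[:,0]).astype(int)]
    c=r*np.reshape(z,(-1,1)); M=R.from_rotvec(np.ravel(p['rvec'])).as_matrix()
    return (c-np.ravel(p['tvec']))@M
def wz(p,uv,z):
    "world points on plane z"
    r=ray(p,uv);M=R.from_rotvec(np.ravel(p['rvec'])).as_matrix()
    o=-M.T@np.ravel(p['tvec']); d=r@M
    return o+d*((z-o[2])/d[:,2:3])
def px(p,X):
    K=np.array([[p['fx'],0,p['cx']],[0,p['fy'],p['cy']],[0,0,1]])
    return cv2.projectPoints(np.atleast_2d(np.asarray(X,float)),np.ravel(p['rvec']),np.ravel(p['tvec']),K,np.array([p['k1'],0,0,0.]))[0].reshape(-1,2)
def cloud(p):
    v,u=np.nonzero(p['z_map']>0); uv=np.c_[u,v]
    return uv,w(p,uv)
E
python3 - <<'E'
from h import *
print(robot.observe())
for n in ['scene','top','wrist']:
    p=robot.capture(n); save(p,n+'0')
    np.savez('pics/'+n+'0.npz',**{k:np.asarray(v) for k,v in p.items()})
    for t in ['picker_grip','picker_flange','stand','stand_seat','well','cassette','cassette_mouth','tray']:
        print(n,t,[(round(d['conf'],2),np.round(d['uv']),np.round(w(p,np.clip(d['uv'],0,[559,419]))[0])) for d in robot.place_of(p,t)])
E
```

```text
{'t': 0.0, 'joints': array([ 9.54176736e-01,  2.59297820e-01,  1.53607368e+00, -3.43336761e-05,
        1.34802006e+00, -2.02781731e-01]), 'qvel': array([ 0.00049675, -0.00099273, -0.00059399, -0.00226376, -0.00139413,
        0.00057137]), 'joint_efforts': array([ 1.34296850e-03, -4.37301528e+01, -2.84006953e+01,  7.22292974e-02,
        4.13475931e-02, -1.32620480e-04]), 'tcp_pos': array([220.82284494, 503.11798198, 217.84581366]), 'orientation': array([-6.45273344e-01, -3.07390809e+00,  2.61224057e-03]), 'wrist_force': array([-0.91957974, -0.1220406 ,  0.64627422]), 'wrist_torque': array([ 0.00611897, -0.00736882,  0.01244151]), 'gripper_width': 92.9926624478293}
scene picker_grip [(0.98, array([383., 241.]), array([ 485., -226.,  171.])), (0.7, array([345., 207.]), array([ 555., -103.,  176.])), (0.64, array([340., 277.]), array([ 321., -218.,  179.])), (0.62, array([382., 293.]), array([ 383., -275.,  131.])), (0.37, array([382., 248.]), array([ 487., -226.,  153.]))]
scene picker_flange [(0.9, array([335., 297.]), array([ 317., -214.,  135.])), (0.83, array([380., 251.]), array
[... 1229 characters left out ...]
7, array([178., 232.]), array([456., 310.,   7.]))]
top well [(0.82, array([277., 211.]), array([514.,  20.,  45.])), (0.19, array([278., 209.]), array([521.,  17.,  29.]))]
top cassette [(0.86, array([281., 210.]), array([514.,   8.,  46.]))]
top cassette_mouth [(0.78, array([281., 204.]), array([535.,   9.,  30.])), (0.68, array([177., 227.]), array([471., 314.,   4.]))]
top tray [(0.81, array([176., 229.]), array([467., 316.,   5.])), (0.74, array([315., 152.]), array([694., -92.,  29.]))]
wrist picker_grip []
wrist picker_flange []
wrist stand []
wrist stand_seat []
wrist well []
wrist cassette []
wrist cassette_mouth []
wrist tray [(0.89, array([216., 406.]), array([458., 312.,   5.]))]
```

View pics/scene0.png

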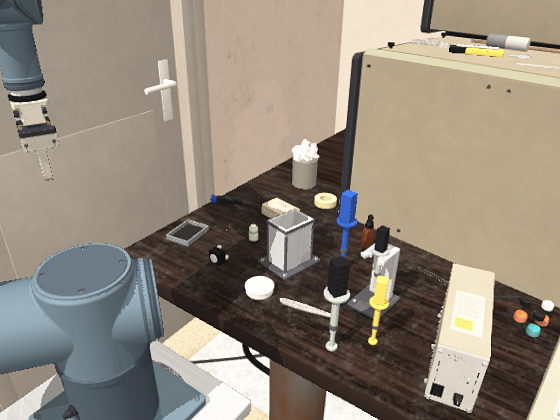

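View pics/top0.png

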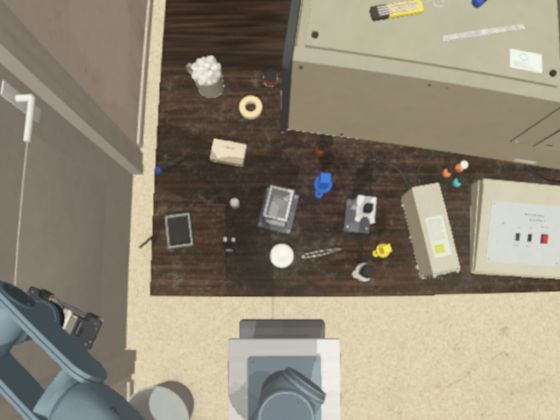

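View pics/wrist0.png

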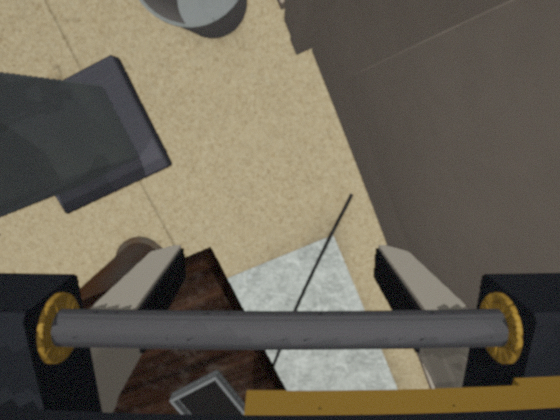

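```bash
python3 - <<'E'
from h import *
for n,(a,b,c,d) in {'scene':(300,180,420,340),'top':(300,140,420,300)}.items():
    im=cv2.imread(f'pics/{n}0.png')[b:d,a:c]; cv2.imwrite(f'pics/{n}0c.png',cv2.resize(im,None,fx=3.7,fy=3.7,interpolation=cv2.INTER_CUBIC))
E
```

```text
(no output)
```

View pics/scene0c.png

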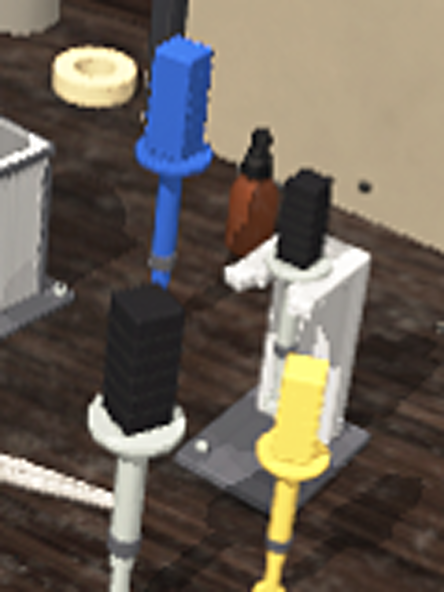

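View pics/top0c.png

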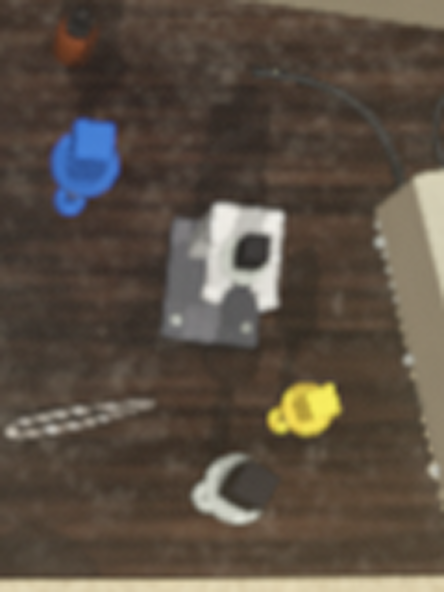

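The scene picture shows the wanted picker (black and smaller) hanging in the white stand at about (382,240). The larger black one is at (338,280), the blue at (347,210) and the yellow at (381,292). The well is at (290,240) and the tray at (187,232). Next I'll fit the poses.

```bash
python3 - <<'E'
from h import *
P={n:dict(np.load(f'pics/{n}0.npz')) for n in ['scene','top']}
for n,p in P.items():
    uv,X=cloud(p); col=p['color'][uv[:,1],uv[:,0]].astype(int)
    for nm,c,zr,rad in [('well',(505,5),(110,130),90),('standtop',(490,-215),(128,141),70),('tray',(462,312),(8,18),80),('standbase',(480,-205),(2,30),75),('handle',(490,-222),(150,210),30),('handletop',(490,-222),(184,200),30)]:
        m=(np.hypot(X[:,0]-c[0],X[:,1]-c[1])<rad)&(X[:,2]>zr[0])&(X[:,2]<zr[1])
        q=X[m]
        if len(q)<5: print(n,nm,len(q)); continue
        r=cv2.minAreaRect(q[:,:2].astype(np.float32))
        print(n,nm,len(q),'z',np.percentile(q[:,2],[5,50,95]).round(1),'mean',q.mean(0).round(1),'rect',np.round(r[0],1),np.round(r[1],1),round(r[2],1))
E
```

```text
scene well 495 z [111.1 119.  121.9] mean [517.1  15.1 117.8] rect [518.8  16.1] [73.3 95.3] 76.7
scene standtop 366 z [130.2 136.4 140.1] mean [ 492.  -224.2  136. ] rect [ 499.4 -218.4] [53.3 72.9] 82.7
scene tray 258 z [ 8.5 12.9 16.1] mean [457.6 304.8  12.6] rect [459.3 307. ] [97.7 76.5] 7.9
scene standbase 711 z [ 2.3  8.1 17.4] mean [ 487.6 -212.6    8.4] rect [ 475.7 -212.2] [130.6 137.6] 89.4
scene handle 290 z [152.7 175.9 193.1] mean [ 491.7 -220.3  174.8] rect [ 496.3 -218.7] [21.4 24.3] 81.6
scene handletop 95 z [184.9 191.4 193.8] mean [ 493.5 -219.5  190.5] rect [ 496.1 -218.9] [19.8 21.8] 84.9
top well 343 z [113.9 119.3 123.9] mean [520.8  17.  119.1] rect [520.6  17.3] [70.1 92.5] 76.5
top standtop 318 z [131.1 135.6 140.1] mean [ 504.5 -213.9  135.5] rect [ 502.2 -217. ] [55.4 72.1] 80.9
top tray 225 z [ 8.2 12.1 17.3] mean [458.7 307.9  12.3] rect [458.2 306.7] [113.2 111.4] 26.9
top standbase 704 z [ 2.3  6.  12. ] mean [ 479.8 -203.1    6.5] rect [ 473.6 -200. ] [146.3 130.8] 52.7
top handle 102 z [153.3 188.1 194.7] mean [ 496.9 -213.1  181.9] rect [ 498.3 -215.3] [21.7 20.2] 81.1
top handletop 65 z [185.9 190.4 195.2] mean [ 498.5 -214.6  190.7] rect [ 498.8 -214.8] [20.1 19.7] 78.8
```

```bash
python3 - <<'E'
from h import *
P={n:dict(np.load(f'pics/{n}0.npz')) for n in ['scene','top']}
for n,p in P.items():
    im=cv2.cvtColor(p['color'],cv2.COLOR_RGB2BGR)
    c=np.array([498,-217]); S=4
    a,b,cc,d=(330,200,420,320) if n=='scene' else (330,170,400,250)
    im=cv2.resize(im[b:d,a:cc],None,fx=6,fy=6,interpolation=cv2.INTER_CUBIC)
    th=np.deg2rad(-9)
    def L(A,B,col):
        q=px(p,[A,B]); q=((q-[a,b]+.5)*6).astype(int); cv2.line(im,tuple(map(int,q[0])),tuple(map(int,q[1])),col,1)
    o=np.array([497,-217,136.])
    for s,col in ((1,(0,0,255)),(-1,(0,255,0))):
        X=s*np.array([np.cos(th),np.sin(th),0]); Y=np.array([-X[1],X[0],0])
        for z in ((0,-22) if s==1 else (0,)):
          f=lambda x,y:o+x*X+y*Y+[0,0,z]
          L(f(-33,7.5),f(8,7.5),col);L(f(-33,-7.5),f(8,-7.5),col);L(f(22,-25),f(22,25),col);L(f(38,-25),f(38,25),col)
    cv2.imwrite(f'pics/ov_{n}.png',im)
E
```

```text
(no output)
```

View pics/ov_scene.png

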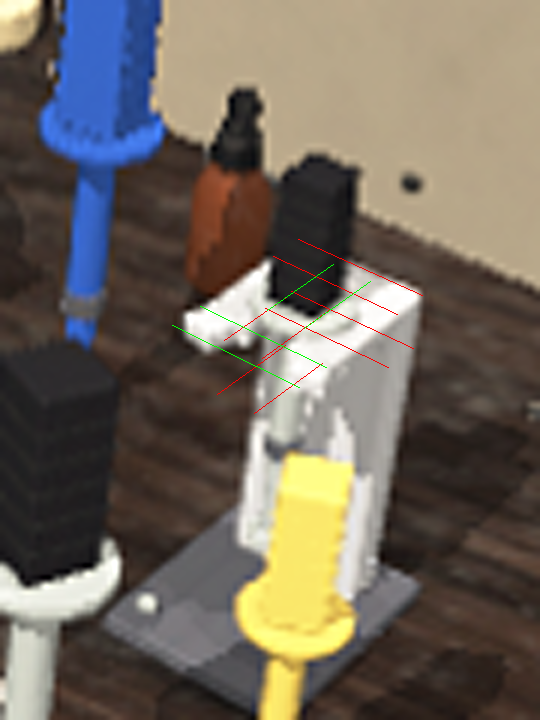

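View pics/ov_top.png

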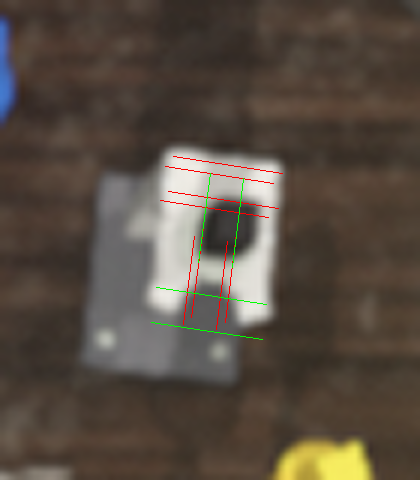

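```bash
cat >> h.py <<'E'
def Rt(yaw):
    "tool down, tool y at angle yaw (deg) of world"
    y=np.array([np.cos(np.deg2rad(yaw)),np.sin(np.deg2rad(yaw)),0]);z=np.array([0,0,-1.]);x=np.cross(y,z)
    return np.c_[x,y,z]
def state():
    s=robot.observe(); return s,R.from_rotvec(s['orientation']).as_matrix()
def plan(pos,yaw,n,pose=None):
    "n equal rows (trans cm along tool axes, az deg) to pos with tool y at yaw; prints"
    s,M=state()
    p0=s['tcp_pos'] if pose is None else pose
    T=Rt(yaw); rv=R.from_matrix(M.T@T).as_rotvec(degrees=True)
    rows=[];p=p0.copy();Mk=M
    d=(np.asarray(pos)-p0)/n
    for k in range(n):
        rows.append((Mk.T@d)/10); Mk=Mk@R.from_rotvec(rv/n,degrees=True).as_matrix()
    rows=np.array(rows)
    print('from',p0.round(1),'rot total',rv.round(2),'per row',(rv/n).round(2)); print(rows.round(2).tolist())
E
python3 - <<'E'
from h import *
s,M=state(); print(M.round(3))
p=dict(np.load('pics/wrist0.npz')); C=R.from_rotvec(np.ravel(p['rvec'])).as_matrix(); o=-C.T@np.ravel(p['tvec'])
print('cam in tool',M.T@(o-s['tcp_pos']),'cam axes in tool (cols x,y,z)',(M.T@C.T).round(3)); print(p['fx'],p['k1'])
plan([440,-205,300],81,18)
plan([440,-205,300],81-180,18)
E
```

```text
[[-0.916  0.402  0.   ]
 [ 0.402  0.916  0.   ]
 [-0.     0.    -1.   ]]
cam in tool [  72.66879523    0.94763043 -166.69994544] cam axes in tool (cols x,y,z) [[-0.    -0.966 -0.26 ]
 [ 1.     0.    -0.   ]
 [ 0.    -0.26   0.966]]
365.3558780517631 -0.05706781002896492
from [221.1 503.6 218.7] rot total [  0.     0.   -14.71] per row [ 0.    0.   -0.82]
[[-2.7, -3.12, -0.45], [-2.65, -3.15, -0.45], [-2.61, -3.19, -0.45], [-2.56, -3.23, -0.45], [-2.51, -3.26, -0.45], [-2.47, -3.3, -0.45], [-2.42, -3.33, -0.45], [-2.37, -3.37, -0.45], [-2.32, -3.4, -0.45], [-2.28, -3.44, -0.45], [-2.23, -3.47, -0.45], [-2.18, -3.5, -0.45], [-2.13, -3.53, -0.45], [-2.08, -3.56, -0.45], [-2.02, -3.59, -0.45], [-1.97, -3.62, -0.45], [-1.92, -3.64, -0.45], [-1.87, -3.67, -0.45]]
from [221.1 503.6 218.7] rot total [  0.    -0.   165.29] per row [ 0.   -0.    9.18]
[[-2.7, -3.12, -0.45], [-3.16, -2.65, -0.45], [-3.54, -2.11, -0.45], [-3.83, -1.52, -0.45], [-4.02, -0.88, -0.45], [-4.11, -0.23, -0.45], [-4.1, 0.43, -0.45], [-3.98, 1.08, -0.45], [-3.75, 1.7, -0.45], [-3.44, 2.28, -0.45], [-3.03, 2.79, -0.45], [-2.54, 3.24, -0.45], [-1.99, 3.61, -0.45], [-1.39, 3.88, -0.45], [-0.76, 4.05, -0.45], [-0.1, 4.12, -0.45], [0.56, 4.08, -0.45], [1.2, 3.94, -0.45]]
```

```bash
python3 - <<'E'
from h import *
plan([512,18,250],77,16)
E
```

```text
from [221.1 503.6 218.7] rot total [  0.     0.   -10.71] per row [ 0.    0.   -0.67]
[[-2.88, -2.05, -0.2], [-2.86, -2.08, -0.2], [-2.84, -2.11, -0.2], [-2.81, -2.15, -0.2], [-2.79, -2.18, -0.2], [-2.76, -2.21, -0.2], [-2.73, -2.24, -0.2], [-2.71, -2.28, -0.2], [-2.68, -2.31, -0.2], [-2.65, -2.34, -0.2], [-2.63, -2.37, -0.2], [-2.6, -2.4, -0.2], [-2.57, -2.43, -0.2], [-2.54, -2.46, -0.2], [-2.51, -2.49, -0.2], [-2.48, -2.52, -0.2]]
```

Request:
{"fn": "play_rows", "kwargs": {"motion": [{"tx": -2.8,"ty": -2.1,"tz": -0.2,"az": -0.67},{"tx": -2.8,"ty": -2.1,"tz": -0.2,"az": -0.67},{"tx": -2.8,"ty": -2.1,"tz": -0.2,"az": -0.67},{"tx": -2.8,"ty": -2.15,"tz": -0.2,"az": -0.67},{"tx": -2.8,"ty": -2.2,"tz": -0.2,"az": -0.67},{"tx": -2.75,"ty": -2.2,"tz": -0.2,"az": -0.67},{"tx": -2.75,"ty": -2.25,"tz": -0.2,"az": -0.67},{"tx": -2.7,"ty": -2.3,"tz": -0.2,"az": -0.67},{"tx": -2.7,"ty": -2.3,"tz": -0.2,"az": -0.67},{"tx": -2.65,"ty": -2.35,"tz": -0.2,"az": -0.67},{"tx": -2.65,"ty": -2.35,"tz": -0.2,"az": -0.67},{"tx": -2.6,"ty": -2.4,"tz": -0.2,"az": -0.67},{"tx": -2.55,"ty": -2.4,"tz": -0.2,"az": -0.67},{"tx": -2.55,"ty": -2.45,"tz": -0.2,"az": -0.67},{"tx": -2.5,"ty": -2.5,"tz": -0.2,"az": -0.67},{"tx": -2.5,"ty": -2.5,"tz": -0.2,"az": -0.67},{}]}}

```text
schema error: expected keys tx, ty, tz, ax, ay, az
```

```bash
python3 - <<'E'
from h import *
p=robot.capture('wrist'); save(p,'w1'); np.savez('pics/w1.npz',**{k:np.asarray(v) for k,v in p.items()})
for t in ['well','cassette','cassette_mouth','stand_seat']:
    print(t,[(round(d['conf'],2),np.round(d['uv'],1),np.round(w(p,np.clip(d['uv'],0,[559,419]))[0])) for d in robot.place_of(p,t)])
s,M=state(); print(s['t'],s['tcp_pos'],M.round(3),s['wrist_force'])
uv,X=cloud(p)
for nm,zr in (('rim',(114,126)),('lid',(38,47))):
    m=(np.hypot(X[:,0]-520,X[:,1]-17)<75)&(X[:,2]>zr[0])&(X[:,2]<zr[1]);q=X[m]
    print(nm,m.sum(),np.median(q[:,2]),cv2.minAreaRect(q[:,:2].astype(np.float32)))
E
```

```text
well []
cassette []
cassette_mouth []
stand_seat []
1.6 [221.14508236 503.61174291 218.66185617] [[-0.916  0.402  0.   ]
 [ 0.402  0.916  0.   ]
 [-0.     0.    -1.   ]] [0.18243474 0.0245365  0.05263026]
rim 0 nan ((0.0, 0.0), (0.0, 0.0), 0.0)
lid 0 nan ((0.0, 0.0), (0.0, 0.0), 0.0)
  return _methods._mean(a, axis=axis, dtype=dtype,
  ret = ret.dtype.type(ret / rcount)
```

View pics/w1.png

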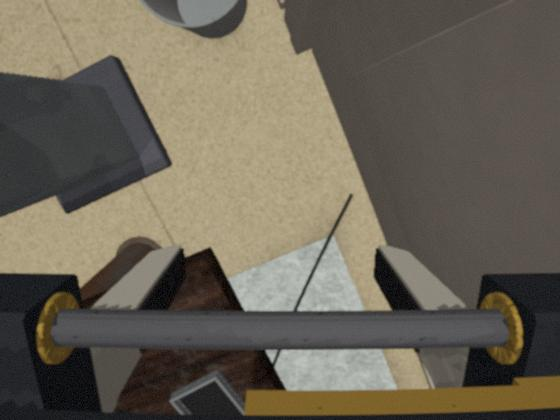

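Request:
{"fn": "play_rows", "kwargs": {"motion": [{"tx": -2.8,"ty": -2.1,"tz": -0.2,"ax": 0,"ay": 0,"az": -0.67},{"tx": -2.8,"ty": -2.1,"tz": -0.2,"ax": 0,"ay": 0,"az": -0.67},{"tx": -2.8,"ty": -2.1,"tz": -0.2,"ax": 0,"ay": 0,"az": -0.67},{"tx": -2.8,"ty": -2.15,"tz": -0.2,"ax": 0,"ay": 0,"az": -0.67},{"tx": -2.8,"ty": -2.2,"tz": -0.2,"ax": 0,"ay": 0,"az": -0.67},{"tx": -2.75,"ty": -2.2,"tz": -0.2,"ax": 0,"ay": 0,"az": -0.67},{"tx": -2.75,"ty": -2.25,"tz": -0.2,"ax": 0,"ay": 0,"az": -0.67},{"tx": -2.7,"ty": -2.3,"tz": -0.2,"ax": 0,"ay": 0,"az": -0.67},{"tx": -2.7,"ty": -2.3,"tz": -0.2,"ax": 0,"ay": 0,"az": -0.67},{"tx": -2.65,"ty": -2.35,"tz": -0.2,"ax": 0,"ay": 0,"az": -0.67},{"tx": -2.65,"ty": -2.35,"tz": -0.2,"ax": 0,"ay": 0,"az": -0.67},{"tx": -2.6,"ty": -2.4,"tz": -0.2,"ax": 0,"ay": 0,"az": -0.67},{"tx": -2.55,"ty": -2.4,"tz": -0.2,"ax": 0,"ay": 0,"az": -0.67},{"tx": -2.55,"ty": -2.45,"tz": -0.2,"ax": 0,"ay": 0,"az": -0.67},{"tx": -2.5,"ty": -2.5,"tz": -0.2,"ax": 0,"ay": 0,"az": -0.67},{"tx": -2.5,"ty": -2.5,"tz": -0.2,"ax": 0,"ay": 0,"az": -0.67},{"tx": 0,"ty": 0,"tz": 0,"ax": 0,"ay": 0,"az": 0}]}}

```text
t: 3.02
tcp_pos: [513.7, 13.1, 250.7]
orientation: [0.361, 3.118, -0.004]
wrist_force: [-0.4, 0.2, 0.5]
gripper_width: 93.4
```

```bash
cat > w.py <<'E'
import sys
from h import *
nm=sys.argv[1]; cam=sys.argv[2]
p=robot.capture(cam); save(p,nm); np.savez(f'pics/{nm}.npz',**{k:np.asarray(v) for k,v in p.items()})
for t in sys.argv[3:]:
    print(t,[(round(d['conf'],2),np.round(d['uv'],1),np.round(w(p,np.clip(d['uv'],0,[559,419]))[0])) for d in robot.place_of(p,t)])
s,M=state(); print(s['t'],s['tcp_pos'].round(2),'yaw',np.rad2deg(np.arctan2(M[1,1],M[0,1])).round(2),s['wrist_force'].round(2),s['gripper_width'])
E
python3 w.py w1 wrist well cassette cassette_mouth; python3 - <<'E'
from h import *
p=dict(np.load('pics/w1.npz'))
uv,X=cloud(p)
for nm,zr in (('rim',(114,126)),('lid',(38,47))):
    m=(np.hypot(X[:,0]-520,X[:,1]-17)<75)&(X[:,2]>zr[0])&(X[:,2]<zr[1]);q=X[m]
    print(nm,m.sum(),np.median(q[:,2]),cv2.minAreaRect(q[:,:2].astype(np.float32)))
E
```

```text
well []
cassette [(0.8, array([285.8, 177.4]), array([511.,  21.,  44.]))]
cassette_mouth [(0.71, array([282. , 203.5]), array([540.,  10.,  30.]))]
3.2167 [509.89  19.06 250.4 ] yaw 77.0 [-0.06  0.55 -0.67] 93.14962536784468
rim 3481 120.1660742634315 ((520.0057373046875, 17.311363220214844), (70.19556427001953, 92.40982055664062), 76.40458679199219)
lid 2355 43.535077060127044 ((517.1553344726562, 19.866491317749023), (62.6435546875, 84.28610229492188), 76.9255142211914)
```

View pics/w1.png

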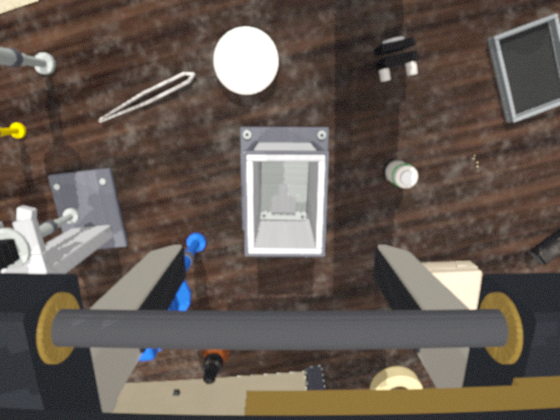

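```bash
python3 - <<'E'
from h import *
p=dict(np.load('pics/w1.npz'))
im=cv2.imread('pics/w1.png')[120:265,225:345]; cv2.imwrite('pics/w1c.png',cv2.resize(im,None,fx=4,fy=4,interpolation=cv2.INTER_CUBIC))
uv,X=cloud(p)
# top-down height map of the cassette in well frame
th=np.deg2rad(-13.5);c=np.array([520,17.3])
d=(X[:,:2]-c)@np.array([[np.cos(th),-np.sin(th)],[np.sin(th),np.cos(th)]])
m=(abs(d[:,0])<38)&(abs(d[:,1])<27)&(X[:,2]<60)
print(m.sum())
H=np.zeros((60*8,80*8,3),np.uint8)
for (a,b),z,g in zip(d[m],X[m,2],p['color'][uv[m,1],uv[m,0]]):
    cv2.circle(H,(int((a+40)*8),int((30-b)*8)),5,(int(np.clip((z-20)*8,0,255)),)*3,-1)
cv2.imwrite('pics/hm.png',H)
E
```

```text
3069
```

View pics/w1c.png

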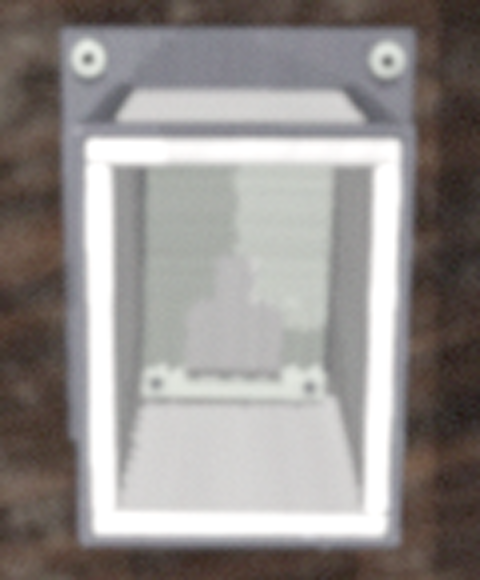

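View pics/hm.png

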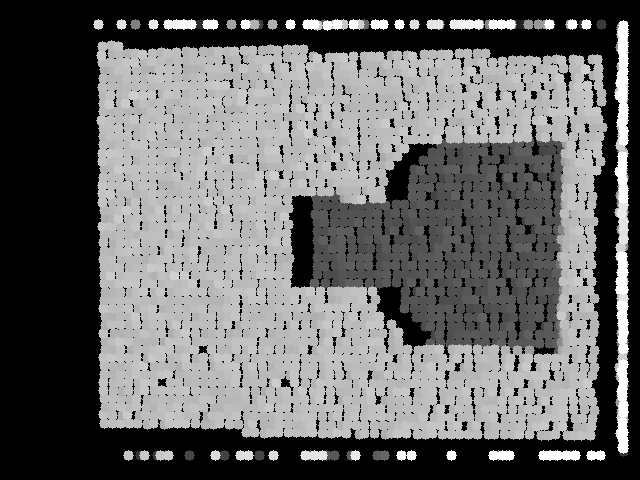

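```bash
cat > fitc.py <<'E'
import sys
from h import *
from scipy.optimize import minimize
def fit(p,zl=43.,c0=(520,17.3),th0=-13.5,verbose=True):
    uv,X=cloud(p)
    def loc(P,c,th):
        t=np.deg2rad(th);return (P-c)@np.array([[np.cos(t),-np.sin(t)],[np.sin(t),np.cos(t)]])
    d=loc(X[:,:2],c0,th0)
    lid=(abs(d[:,0])<40)&(abs(d[:,1])<29)&(abs(X[:,2]-zl)<5)
    hol=(abs(d[:,0])<34)&(abs(d[:,1])<20)&(X[:,2]<zl-7)
    A=X[lid,:2]; B=wz(p,uv[hol],zl)[:,:2]
    def sd(q): # signed distance, >0 in opening
        x,y=q.T
        m=np.minimum(13-abs(x-18),13-abs(y))
        s=np.minimum(np.minimum(x-(-5.5),20-x),5.5-abs(y)) 
        # slot end: neck dia 7 at x=0 meets slot end -> -3.5..-5.5
        return np.maximum(m,s)
    def sdl(q): return np.minimum(35-abs(q[:,0]),24-abs(q[:,1]))
    f=lambda s:np.log1p(np.exp(np.clip(s/.4,-40,40)))*.4
    def cost(v):
        a=loc(A,v[:2],v[2]);b=loc(B,v[:2],v[2])
        return (np.minimum(f(sd(a)),3).sum()+np.minimum(f(-sd(b)),3).sum()+.5*np.minimum(f(-sdl(a)),3).sum())
    best=min((minimize(cost,[c0[0]+dx,c0[1]+dy,th0+dt],method='Nelder-Mead',options=dict(xatol=.01,fatol=.01,initial_simplex=None)) for dx in(-1,1) for dy in (-1,1) for dt in (-2,2)),key=lambda r:r.fun)
    t=np.deg2rad(best.x[2]); X_=np.array([np.cos(t),np.sin(t)])
    if verbose: print('cass',best.x.round(2),'cost',best.fun,len(A),len(B),'lid z',np.median(X[lid,2]),'mouth',(best.x[:2]+18*X_).round(2))
    return best.x
if __name__=='__main__':
    fit(dict(np.load(f'pics/{sys.argv[1]}.npz')),*[float(a) for a in sys.argv[2:3]])
E
python3 fitc.py w1; python3 - <<'E'
from h import *
plan([495,-217,250],81,8)
E
```

```text
cass [521.77  16.24 -13.37] cost 370.27203964749754 2319 558 lid z 43.56818411424029 mouth [539.28  12.08]
from [509.9  19.1 250.4] rot total [ 0.03 -0.06 -4.  ] per row [ 0.   -0.01 -0.5 ]
[[-0.48, -2.92, 0.0], [-0.46, -2.92, 0.0], [-0.43, -2.93, 0.0], [-0.41, -2.93, 0.0], [-0.38, -2.93, 0.0], [-0.35, -2.94, 0.0], [-0.33, -2.94, 0.0], [-0.3, -2.94, 0.0]]
```

```bash
sed -i 's/x-(-5.5)/x-(-3.5)/' fitc.py; python3 fitc.py w1; python3 - <<'E'
from h import *
from fitc import fit
p=dict(np.load('pics/w1.npz')); v=fit(p)
t=np.deg2rad(v[2]);Rm=np.array([[np.cos(t),-np.sin(t)],[np.sin(t),np.cos(t)]])
poly=np.array([[-3.5,-5.5],[-3.5,5.5],[5,5.5],[5,13],[31,13],[31,-13],[5,-13],[5,-5.5]])
out=np.array([[-35,-24],[-35,24],[35,24],[35,-24]])
im=cv2.resize(cv2.imread('pics/w1.png')[120:265,225:345],None,fx=4,fy=4,interpolation=cv2.INTER_CUBIC)
for P in (poly,out):
    q=P@Rm.T+v[:2]; u=px(p,np.c_[q,np.full(len(q),43.)]); u=((u-[225,120]+.5)*4).astype(np.int32)
    cv2.polylines(im,[u],True,(0,0,255),1)
cv2.imwrite('pics/w1o.png',im)
E
```

```text
cass [521.31  16.32 -13.6 ] cost 383.77648145123896 2319 558 lid z 43.56818411424029 mouth [538.8   12.09]
cass [521.31  16.32 -13.6 ] cost 383.77648145123896 2319 558 lid z 43.56818411424029 mouth [538.8   12.09]
```

View pics/w1o.png

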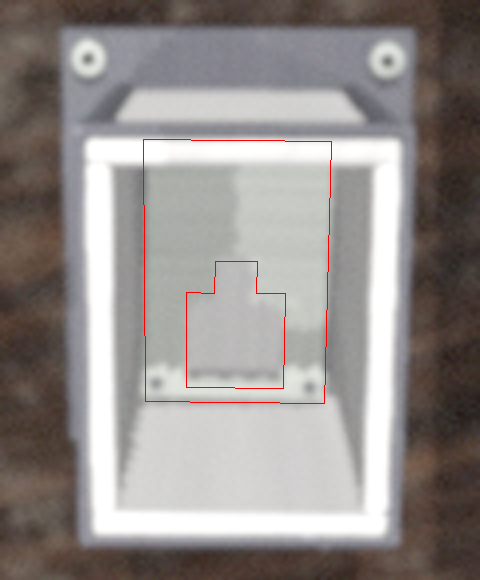

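Request:
{"fn": "play_rows", "kwargs": {"motion": [{"tx": -0.45,"ty": -2.9,"tz": 0,"ax": 0,"ay": 0,"az": -0.5},{"tx": -0.45,"ty": -2.9,"tz": 0,"ax": 0,"ay": 0,"az": -0.5},{"tx": -0.45,"ty": -2.9,"tz": 0,"ax": 0,"ay": 0,"az": -0.5},{"tx": -0.4,"ty": -2.9,"tz": 0,"ax": 0,"ay": 0,"az": -0.5},{"tx": -0.4,"ty": -2.95,"tz": 0,"ax": 0,"ay": 0,"az": -0.5},{"tx": -0.35,"ty": -2.95,"tz": 0,"ax": 0,"ay": 0,"az": -0.5},{"tx": -0.35,"ty": -2.95,"tz": 0,"ax": 0,"ay": 0,"az": -0.5},{"tx": -0.3,"ty": -2.95,"tz": 0,"ax": 0,"ay": 0,"az": -0.5},{"tx": 0,"ty": 0,"tz": 0,"ax": 0,"ay": 0,"az": 0},{"tx": 0,"ty": 0,"tz": 0,"ax": 0,"ay": 0,"az": 0}]}}

```text
t: 4.05
tcp_pos: [495.6, -216.9, 250.5]
orientation: [-0.248, -3.132, -0.001]
wrist_force: [-0.0, 1.2, 0.6]
gripper_width: 92.8
```

```bash
python3 w.py w2 wrist picker_grip picker_flange stand_seat; python3 - <<'E'
from h import *
p=dict(np.load('pics/w2.npz'))
uv,X=cloud(p)
for nm,zr,r in (('prong',(132,138.5),60),('htop',(186,198),25),('handle',(150,198),25),('flange',(138.5,145),30)):
    m=(np.hypot(X[:,0]-498,X[:,1]+217)<r)&(X[:,2]>zr[0])&(X[:,2]<zr[1]);q=X[m]
    if m.sum()>5:print(nm,m.sum(),np.median(q[:,2]),cv2.minAreaRect(q[:,:2].astype(np.float32)))
E
```

```text
picker_grip [(0.89, array([447.3, 286.5]), array([ 556., -109.,  194.])), (0.68, array([191.1,  84. ]), array([ 397., -261.,  155.])), (0.67, array([279.1, 218.6]), array([ 491., -215.,  192.]))]
picker_flange [(0.88, array([272.7, 205.8]), array([ 487., -219.,  169.])), (0.82, array([200.9,  83. ]), array([ 397., -255.,  154.])), (0.76, array([422.2, 263.2]), array([ 556., -112.,  154.]))]
stand_seat []
4.25 [ 495.95 -215.4   250.85] yaw 81.13 [0.21 0.84 0.9 ] 93.21967944301359
prong 2745 136.54922151589997 ((500.3453674316406, -216.976318359375), (53.73712921142578, 71.85723114013672), 82.84595489501953)
htop 938 192.3877223733131 ((497.48992919921875, -217.03109741210938), (19.69849967956543, 20.08213233947754), 81.32808685302734)
handle 1328 191.9114105391182 ((497.4071044921875, -217.08721923828125), (20.385303497314453, 20.223064422607422), 81.275634765625)
flange 650 140.5318039211749 ((501.1855773925781, -218.7136993408203), (36.73163604736328, 42.19166564941406), 81.61221313476562)
```

View pics/w2.png

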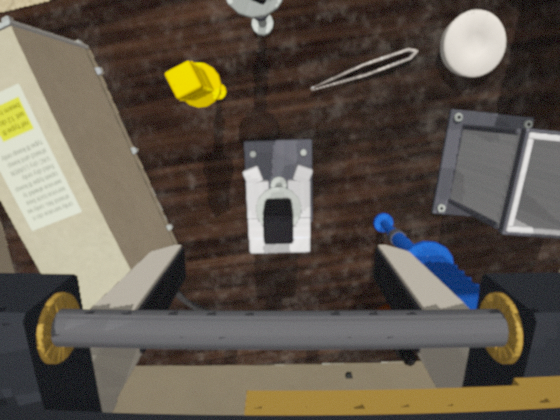

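```bash
cat > log.py <<'E'
# commanded pose integrated over my own moves: (n,tx,ty,tz,az[,ax,ay])
from h import *
L=[(3,-2.8,-2.1,-.2,-.67),(1,-2.8,-2.15,-.2,-.67),(1,-2.8,-2.2,-.2,-.67),(1,-2.75,-2.2,-.2,-.67),(1,-2.75,-2.25,-.2,-.67),(2,-2.7,-2.3,-.2,-.67),(2,-2.65,-2.35,-.2,-.67),(1,-2.6,-2.4,-.2,-.67),(1,-2.55,-2.4,-.2,-.67),(1,-2.55,-2.45,-.2,-.67),(2,-2.5,-2.5,-.2,-.67),
(3,-.45,-2.9,0,-.5),(1,-.4,-2.9,0,-.5),(1,-.4,-2.95,0,-.5),(2,-.35,-2.95,0,-.5),(1,-.3,-2.95,0,-.5),
]
def cmd():
    p=np.array([221.13,503.594,218.653]); M=R.from_rotvec([-6.45273344e-01,-3.07390809e+00,0]).as_matrix()
    yaw=np.rad2deg(np.arctan2(M[1,1],M[0,1]));M=Rt(yaw)
    for e in L:
        for _ in range(e[0]):
            p=p+M@np.array(e[1:4])*10; M=M@R.from_rotvec([0,0,e[4]],degrees=True).as_matrix()
    return p,M
if __name__=='__main__':
    p,M=cmd(); print('cmd',p.round(2),'yaw',np.rad2deg(np.arctan2(M[1,1],M[0,1])).round(2)); s,_=state(); print('meas',s['tcp_pos'].round(2))
E
python3 log.py
cat >> h.py <<'E'
def planc(pos,yaw):
    from log import cmd
    p,M=cmd(); y0=np.rad2deg(np.arctan2(M[1,1],M[0,1]))
    print('total tool shift cm',(M.T@(np.asarray(pos)-p)/10).round(3),'az',y0-yaw)
E
python3 -c "
from h import *
planc([497.5,-217.1,149],81.3)"
```

```text
cmd [ 495.79 -217.25  250.65] yaw 81.01
meas [ 495.95 -215.4   250.85]
total tool shift cm [-0.167  0.042 10.165] az -0.29072376496010577
```

```bash
python3 - <<'E'
from h import *
import log
for f,n in (('wrist0',0),('w1',11),('w2',99)):
    full=log.L; log.L=full[:n]; c,M=log.cmd(); log.L=full
    p=dict(np.load(f'pics/{f}.npz')); C=R.from_rotvec(np.ravel(p['rvec'])).as_matrix(); o=-C.T@np.ravel(p['tvec'])
    print(f,c.round(2),(M.T@(o-c)).round(2),R.from_matrix(M.T@C.T).as_rotvec(degrees=True).round(2))
E
```

```text
wrist0 [221.13 503.59 218.65] [  72.67    0.95 -166.71] [-11.82 -11.85  89.43]
w1 [510.48  18.44 250.65] [  68.63   -2.8  -166.58] [-11.83 -12.11  89.63]
w2 [ 495.79 -217.25  250.65] [  72.61    1.37 -166.59] [-11.82 -11.81  89.49]
```

Request:
{"fn": "play_rows", "kwargs": {"grip": 4.0, "motion": [{"tx": -0.17,"ty": 0.04,"tz": 1.7,"ax": 0,"ay": 0,"az": -0.3},{"tx": 0,"ty": 0,"tz": 1.7,"ax": 0,"ay": 0,"az": 0},{"tx": 0,"ty": 0,"tz": 1.7,"ax": 0,"ay": 0,"az": 0},{"tx": 0,"ty": 0,"tz": 1.7,"ax": 0,"ay": 0,"az": 0},{"tx": 0,"ty": 0,"tz": 1.7,"ax": 0,"ay": 0,"az": 0},{"tx": 0,"ty": 0,"tz": 1.65,"ax": 0,"ay": 0,"az": 0},{"tx": 0,"ty": 0,"tz": 0,"ax": 0,"ay": 0,"az": 0},{"tx": 0,"ty": 0,"tz": 0,"ax": 0,"ay": 0,"az": 0}]}}

```text
t: 4.92
tcp_pos: [497.3, -215.7, 148.8]
orientation: [-0.235, -3.131, -0.002]
wrist_force: [-0.1, -0.3, 0.5]
gripper_width: 44.3
```

```bash
sed -i 's/^]$/(1,-.17,.04,1.7,-.3),(4,0,0,1.7,0),(1,0,0,1.65,0),\n]/' log.py; python3 log.py; python3 w.py w3 wrist; python3 w.py t3 top; python3 - <<'E'
from h import *
im=cv2.imread('pics/w3.png')[140:420,130:430]; cv2.imwrite('pics/w3c.png',cv2.resize(im,None,fx=2,fy=2,interpolation=cv2.INTER_CUBIC))
E
```

```text
cmd [ 497.53 -217.12  149.15] yaw 81.31
meas [ 497.27 -215.67  148.82]
4.9667 [ 497.94 -216.36  149.82] yaw 81.39 [-0.04 -0.32 -0.21] 41.94011397414465
5.0167 [ 498.3  -216.83  150.37] yaw 81.37 [-0.17  0.01  0.24] 40.81950338013485
```

View pics/w3c.png

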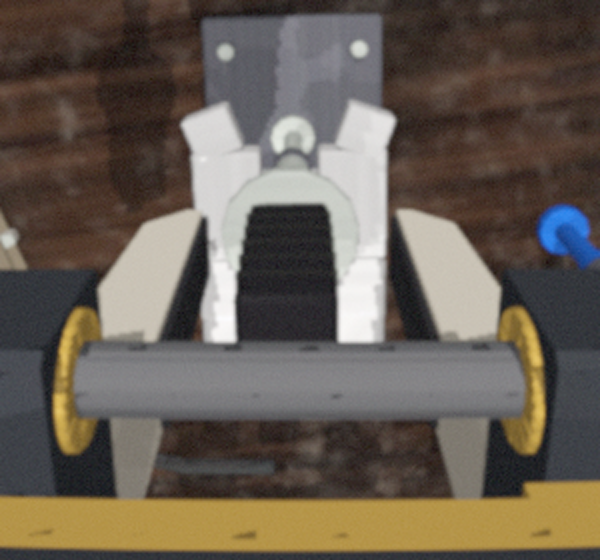

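```bash
python3 - <<'E'
from h import *
import log
c,M=log.cmd()
p=dict(np.load('pics/w3.npz')); uv,X=cloud(p); t=(X-c)@M
C=R.from_rotvec(np.ravel(p['rvec'])).as_matrix(); o=-C.T@np.ravel(p['tvec']); print('cam',((o-c)@M).round(2))
for v in (246,255,270,290,300):
    row=(uv[:,1]==v)&(uv[:,0]>180)&(uv[:,0]<380); 
    print(v,[(int(u),*a.round(1)) for (u,_),a in zip(uv[row][::5],t[row][::5])])
E
```

```text
cam [  72.58    2.22 -166.51]
246 [(181, np.float64(-47.5), np.float64(-88.0), np.float64(148.7)), (186, np.float64(-47.6), np.float64(-83.5), np.float64(148.9)), (191, np.float64(-47.6), np.float64(-78.9), np.float64(149.1)), (196, np.float64(-47.4), np.float64(-74.1), np.float64(148.6)), (201, np.float64(-47.8), np.float64(-69.7), np.float64(149.6)), (206, np.float64(-47.4), np.float64(-64.9), np.float64(148.8)), (211, np.float64(-47.7), np.float64(-60.4), np.float64(149.6)), (216, np.float64(-47.1), np.float64(-55.5), np.float64(148.0)), (221, np.float64(10.3), np.float64(-25.4), np.float64(-2.8)), (226, np.float64(9.9), np.float64(-23.2), np.float64(-1.7)), (231, np.float64(4.9), np.float64(-22.6), np.float64(11.4)), (236, np.float64(4.4), np.float64(-20.2), np.float64(12.7)), (241, np.float64(4.1), np.float64(-17.7), np.float64(13.7)), (246, np.float64(6.2), np.float64(-14.5), np.float64(8.2)), (251, np.float64(6.2), np.float64(-12.0), np.float64(8.0)), (256, np.float64(9.6), np.float64(-8.8), np.float64(-0.9)), (261, np.float64(9.7), np.float64(-6.4), np.float64(-1.1)), (266, n
[... 10572 characters left out ...]
), np.float64(150.0)), (328, np.float64(-102.8), np.float64(49.6), np.float64(149.0)), (333, np.float64(-1.3), np.float64(24.2), np.float64(-33.6)), (338, np.float64(4.8), np.float64(24.3), np.float64(-44.5)), (343, np.float64(8.4), np.float64(24.8), np.float64(-51.1)), (348, np.float64(9.5), np.float64(26.2), np.float64(-53.1)), (353, np.float64(9.7), np.float64(27.9), np.float64(-53.5)), (358, np.float64(10.2), np.float64(29.4), np.float64(-54.3)), (363, np.float64(10.0), np.float64(31.2), np.float64(-54.1)), (368, np.float64(9.7), np.float64(33.1), np.float64(-53.4)), (373, np.float64(9.6), np.float64(34.8), np.float64(-53.4)), (378, np.float64(10.6), np.float64(36.1), np.float64(-55.1))]
```

Request:
{"fn": "play_rows", "kwargs": {"motion": [{"tx": 0,"ty": -0.13,"tz": 0,"ax": 0,"ay": 0,"az": 0},{"tx": 0,"ty": 0,"tz": 0,"ax": 0,"ay": 0,"az": 0},{"tx": 0,"ty": 0,"tz": 0,"ax": 0,"ay": 0,"az": 0},{"tx": 0,"ty": 0,"tz": 0,"ax": 0,"ay": 0,"az": 0}]}}

```text
t: 5.35
tcp_pos: [497.5, -218.6, 149.7]
orientation: [0.238, 3.132, -0.001]
wrist_force: [-0.1, 0.5, -0.4]
gripper_width: 40.1
```

```bash
sed -i 's/^]$/(1,0,-.13,0,0),\n]/' log.py; python3 log.py; python3 w.py w4 wrist; cat > fing.py <<'E'
import sys
from h import *
import log
c,M=log.cmd()
p=dict(np.load(f'pics/{sys.argv[1]}.npz')); uv,X=cloud(p); t=(X-c)@M
C=R.from_rotvec(np.ravel(p['rvec'])).as_matrix(); o=-C.T@np.ravel(p['tvec']); print('cam',((o-c)@M).round(2))
f=(abs(t[:,0])<7)&(t[:,2]<-5)&(t[:,2]>-45)
a=t[f]
for lo,hi in ((-60,-12),(-12,12),(12,60)):
    q=a[(a[:,1]>lo)&(a[:,1]<hi)]; 
    if len(q): print((lo,hi),len(q),'y',np.percentile(q[:,1],[2,50,98]).round(2))
E
python3 fing.py w4
```

```text
cmd [ 497.33 -218.41  149.15] yaw 81.31
meas [ 497.54 -218.61  149.68]
5.4 [ 497.48 -218.55  149.54] yaw 81.3 [ 0.14  0.39 -0.17] 39.905191399960266
cam [  72.29    1.   -167.18]
(-60, -12) 363 y [-19.27 -19.08 -18.92]
(-12, 12) 1029 y [-8.3   1.18 10.98]
(12, 60) 358 y [20.66 21.05 21.23]
```

Request:
{"fn": "play_rows", "kwargs": {"grip": 1.0, "motion": [{"tx": 0,"ty": 0.03,"tz": 0,"ax": 0,"ay": 0,"az": 0},{"tx": 0,"ty": 0,"tz": 0,"ax": 0,"ay": 0,"az": 0},{"tx": 0,"ty": 0,"tz": 0,"ax": 0,"ay": 0,"az": 0},{"tx": 0,"ty": 0,"tz": 0,"ax": 0,"ay": 0,"az": 0},{"tx": 0,"ty": 0,"tz": 0,"ax": 0,"ay": 0,"az": 0},{"tx": 0,"ty": 0,"tz": 0,"ax": 0,"ay": 0,"az": 0},{"tx": 0,"ty": 0,"tz": 0,"ax": 0,"ay": 0,"az": 0}]}}

```text
t: 5.98
tcp_pos: [497.4, -218.1, 149.1]
orientation: [-0.238, -3.133, -0.0]
wrist_force: [0.6, -0.6, 0.2]
gripper_width: 19.8
```

```bash
sed -i 's/^]$/(1,0,.03,0,0),\n]/' log.py; python3 log.py; python3 w.py w5 wrist;python3 fing.py w5
```

```text
cmd [ 497.38 -218.11  149.15] yaw 81.31
meas [ 497.37 -218.12  149.14]
6.0333 [ 497.34 -218.09  149.12] yaw 81.31 [-0.25  0.29 -0.05] 19.993529696295788
cam [  72.39    1.1  -166.67]
(-12, 12) 1002 y [-8.72  0.96 10.92]
```

Request:
{"fn": "play_rows", "kwargs": {"motion": [{"tx": 0,"ty": 0,"tz": -0.1,"ax": 0,"ay": 0,"az": 0},{"tx": 0,"ty": 0,"tz": -0.2,"ax": 0,"ay": 0,"az": 0},{"tx": 0,"ty": 0,"tz": -0.2,"ax": 0,"ay": 0,"az": 0},{"tx": 0.2,"ty": 0,"tz": 0,"ax": 0,"ay": 0,"az": 0},{"tx": 0.5,"ty": 0,"tz": 0,"ax": 0,"ay": 0,"az": 0},{"tx": 0.7,"ty": 0,"tz": 0,"ax": 0,"ay": 0,"az": 0},{"tx": 0.7,"ty": 0,"tz": 0,"ax": 0,"ay": 0,"az": 0}]}}

```text
t: 6.62
tcp_pos: [475.7, -214.6, 153.9]
orientation: [-0.238, -3.132, -0.001]
wrist_force: [0.6, -0.1, -2.4]
gripper_width: 20.4
```

Request:
{"fn": "play_rows", "kwargs": {"motion": [{"tx": 0.9,"ty": 0,"tz": 0,"ax": 0,"ay": 0,"az": 0},{"tx": 1.0,"ty": 0,"tz": 0,"ax": 0,"ay": 0,"az": 0},{"tx": 1.0,"ty": 0,"tz": 0,"ax": 0,"ay": 0,"az": 0},{"tx": 1.0,"ty": 0,"tz": 0,"ax": 0,"ay": 0,"az": 0},{"tx": 1.0,"ty": 0,"tz": 0,"ax": 0,"ay": 0,"az": 0},{"tx": 0.5,"ty": 0,"tz": -1.0,"ax": 0,"ay": 0,"az": 0},{"tx": 0,"ty": 0,"tz": -2.0,"ax": 0,"ay": 0,"az": 0},{"tx": 0,"ty": 0,"tz": -2.5,"ax": 0,"ay": 0,"az": 0},{"tx": 0,"ty": 0,"tz": -2.5,"ax": 0,"ay": 0,"az": 0},{"tx": 0,"ty": 0,"tz": -2.5,"ax": 0,"ay": 0,"az": 0},{"tx": 0,"ty": 0,"tz": -2.5,"ax": 0,"ay": 0,"az": 0},{"tx": 0,"ty": 0,"tz": -1.5,"ax": 0,"ay": 0,"az": 0},{"tx": 0,"ty": 0,"tz": -0.5,"ax": 0,"ay": 0,"az": 0},{"tx": 0,"ty": 0,"tz": 0,"ax": 0,"ay": 0,"az": 0}]}}

```text
t: 7.78
tcp_pos: [423.6, -207.2, 306.0]
orientation: [0.238, 3.129, -0.003]
wrist_force: [0.2, -0.6, -1.5]
gripper_width: 20.0
```

```bash
sed -i 's/^]$/(1,0,0,-.1,0),(2,0,0,-.2,0),(1,.2,0,0,0),(1,.5,0,0,0),(2,.7,0,0,0),(1,.9,0,0,0),(4,1,0,0,0),(1,.5,0,-1,0),(1,0,0,-2,0),(4,0,0,-2.5,0),(1,0,0,-1.5,0),(1,0,0,-.5,0),\n]/' log.py; python3 log.py; python3 w.py s6 scene picker_grip picker_flange; python3 w.py w6 wrist
python3 - <<'E'
from h import *
im=cv2.imread('pics/s6.png')[120:340,260:460]; cv2.imwrite('pics/s6c.png',cv2.resize(im,None,fx=2.7,fy=2.7,interpolation=cv2.INTER_CUBIC))
E
```

```text
cmd [ 423.24 -206.78  304.15] yaw 81.31
meas [ 423.64 -207.23  306.  ]
picker_grip [(0.96, array([336.9, 278.8]), array([ 319., -214.,  175.])), (0.94, array([382.4, 291.6]), array([ 385., -274.,  133.])), (0.8, array([348. , 205.3]), array([ 555., -110.,  183.])), (0.67, array([369.5, 175.9]), array([ 412., -211.,  333.]))]
picker_flange [(0.83, array([378.5, 306.5]), array([ 379., -273.,  102.])), (0.81, array([336.4, 296.1]), array([ 319., -216.,  138.])), (0.8, array([367.7, 194.5]), array([ 413., -211.,  297.])), (0.79, array([346.1, 222.7]), array([ 554., -110.,  139.])), (0.61, array([363.9, 247.4]), array([ 680., -109.,    5.]))]
7.9333 [ 422.61 -206.35  302.96] yaw 81.31 [-0.14  0.03 -1.73] 20.040473111613327
7.9833 [ 422.6  -206.28  302.76] yaw 81.31 [ 0.41  0.18 -1.4 ] 20.064377953203966
```

View pics/s6c.png

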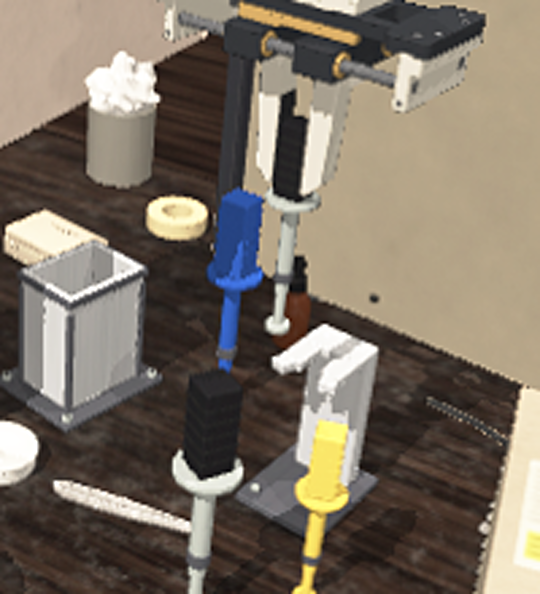

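View pics/w6.png

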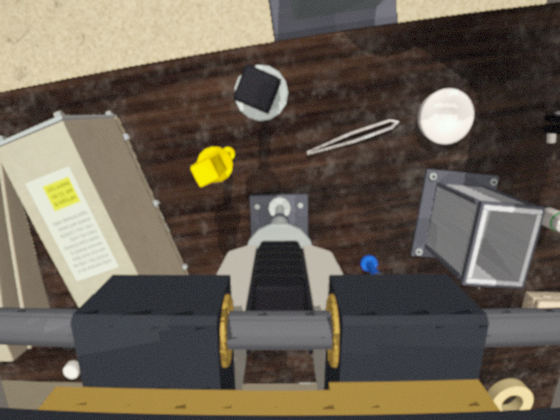

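```bash
python3 - <<'E'
from h import *
import log
c,M=log.cmd()
c=c+[-.5,.5,-1.0] if False else c
for f in ('w6','s6'):
    p=dict(np.load(f'pics/{f}.npz')); uv,X=cloud(p); t=(X-c)@M
    m=(np.hypot(t[:,0],t[:,1])<30)&(t[:,2]>3)&(t[:,2]<150)
    q=t[m]
    print(f,m.sum(), 'zmax',np.percentile(q[:,2],[50,98,100]).round(1))
    for lo in range(0,150,6):
        s=q[(q[:,2]>=lo)&(q[:,2]<lo+6)]
        if len(s): print(lo,len(s),'x',s[:,0].min().round(1),s[:,0].max().round(1),'y',s[:,1].min().round(1),s[:,1].max().round(1), 'zmed',np.median(s[:,2]).round(1),'zmax',s[:,2].max().round(1))
E
```

```text
w6 1498 zmax [ 10.1 108.1 111.5]
0 81 x 9.0 10.7 y -8.2 10.7 zmed 4.6 zmax 6.0
6 922 x 5.3 18.3 y -14.6 17.7 zmed 9.7 zmax 12.0
12 22 x 10.0 17.7 y -13.2 15.7 zmed 12.4 zmax 13.4
48 5 x 5.6 5.9 y 0.0 2.5 zmed 53.3 zmax 53.5
54 31 x 3.7 6.2 y -2.6 5.8 zmed 57.3 zmax 59.9
60 60 x 1.3 6.8 y -4.0 7.2 zmed 64.5 zmax 66.0
66 62 x 0.5 6.9 y -4.8 8.0 zmed 68.0 zmax 71.8
72 6 x 0.2 6.9 y -4.9 8.1 zmed 72.6 zmax 73.2
78 7 x 3.3 5.0 y -1.6 4.8 zmed 81.1 zmax 82.4
84 13 x 2.7 3.9 y -0.9 4.1 zmed 87.2 zmax 89.9
90 22 x 1.3 4.2 y -1.7 4.9 zmed 93.1 zmax 95.8
96 20 x 1.1 3.9 y -1.7 5.0 zmed 99.0 zmax 101.5
102 212 x -4.5 8.6 y -6.5 9.8 zmed 107.0 zmax 108.0
108 35 x -3.8 8.9 y -6.5 9.0 zmed 108.5 zmax 111.5
s6 399 zmax [ 40.4 105.9 107.6]
0 21 x -6.6 11.1 y -11.0 8.7 zmed 4.8 zmax 5.8
6 107 x -16.2 18.8 y -18.7 16.0 zmed 8.2 zmax 11.9
12 3 x -4.4 6.5 y -17.1 -2.3 zmed 17.8 zmax 17.9
18 17 x -1.8 5.2 y -5.8 4.1 zmed 21.1 zmax 24.0
24 20 x -4.0 5.3 y -6.2 3.5 zmed 27.3 zmax 29.6
30 18 x -1.3 6.2 y -6.7 2.5 zmed 33.2 zmax 35.6
36 19 x -3.4 6.2 y -5.9 3.9 zmed 39.2 zmax 41.9
42 18 x -4.7 6.2 y -6.1 3.3 zmed 44.9 zmax 47.4
48 18 x -1.9 5.4 y -5.7 1.4 zmed 50.3 zmax 53.7
54 20 x -3.1 6.5 y -5.6 3.4 zmed 57.5 zmax 59.9
60 24 x -4.7 6.9 y -6.5 3.9 zmed 63.0 zmax 65.9
66 16 x -6.3 6.1 y -6.5 5.1 zmed 68.9 zmax 71.9
72 14 x -2.5 4.8 y -5.7 1.6 zmed 75.8 zmax 77.4
78 9 x 0.4 3.6 y -4.4 2.4 zmed 81.7 zmax 83.7
84 10 x -1.7 4.4 y -4.7 0.7 zmed 86.3 zmax 89.8
90 11 x -3.8 3.4 y -3.8 1.6 zmed 93.0 zmax 95.8
96 11 x -1.5 3.4 y -4.1 1.4 zmed 98.4 zmax 101.8
102 43 x -9.1 7.6 y -9.3 6.8 zmed 104.3 zmax 107.6
```

```bash
cat >> h.py <<'E'
def tgt(xy,off,yaw):
    "TCP xy so that tool point off lands on xy"
    return np.asarray(xy)-(Rt(yaw)@np.r_[off,0])[:2]
E
python3 - <<'E'
from h import *
import log
log.L=log.L
g=tgt([538.8,12.1],[.4,1.6],76.4); print(g)
planc([*g,262],76.4)
p,M=log.cmd(); plan([*g,262],76.4,12,pose=p)
E
```

```text
[538.81255702  10.45080555]
total tool shift cm [-8.142 23.22   4.215] az 4.909276235039897
from [ 423.2 -206.8  304.2] rot total [ 0.08 -0.14  4.91] per row [ 0.01 -0.01  0.41]
[[-0.68, 1.93, 0.35], [-0.67, 1.94, 0.35], [-0.65, 1.94, 0.35], [-0.64, 1.95, 0.35], [-0.62, 1.95, 0.35], [-0.61, 1.96, 0.35], [-0.6, 1.96, 0.35], [-0.58, 1.97, 0.35], [-0.57, 1.97, 0.35], [-0.55, 1.97, 0.35], [-0.54, 1.98, 0.35], [-0.52, 1.98, 0.35]]
```

Request:
{"fn": "play_rows", "kwargs": {"motion": [{"tx": -0.4,"ty": 1.0,"tz": 0,"ax": 0,"ay": 0,"az": 0.4},{"tx": -0.68,"ty": 1.9,"tz": 0.3,"ax": 0,"ay": 0,"az": 0.4},{"tx": -0.66,"ty": 1.95,"tz": 0.3,"ax": 0,"ay": 0,"az": 0.4},{"tx": -0.65,"ty": 1.95,"tz": 0.3,"ax": 0,"ay": 0,"az": 0.4},{"tx": -0.64,"ty": 1.95,"tz": 0.3,"ax": 0,"ay": 0,"az": 0.4},{"tx": -0.62,"ty": 1.95,"tz": 0.4,"ax": 0,"ay": 0,"az": 0.4},{"tx": -0.6,"ty": 1.95,"tz": 0.4,"ax": 0,"ay": 0,"az": 0.4},{"tx": -0.6,"ty": 1.95,"tz": 0.4,"ax": 0,"ay": 0,"az": 0.4},{"tx": -0.58,"ty": 1.95,"tz": 0.4,"ax": 0,"ay": 0,"az": 0.4},{"tx": -0.56,"ty": 1.95,"tz": 0.4,"ax": 0,"ay": 0,"az": 0.4},{"tx": -0.55,"ty": 1.95,"tz": 0.4,"ax": 0,"ay": 0,"az": 0.4},{"tx": -0.54,"ty": 1.95,"tz": 0.4,"ax": 0,"ay": 0,"az": 0.5},{"tx": -0.17,"ty": 1.0,"tz": 0.2,"ax": 0,"ay": 0,"az": 0},{"tx": 0,"ty": 0,"tz": 0,"ax": 0,"ay": 0,"az": 0},{"tx": 0,"ty": 0,"tz": 0,"ax": 0,"ay": 0,"az": 0},{"tx": 0,"ty": 0,"tz": 0,"ax": 0,"ay": 0,"az": 0}]}}

```text
t: 9.32
tcp_pos: [539.0, 8.3, 262.0]
orientation: [-0.372, -3.119, 0.001]
wrist_force: [0.4, -0.1, -1.8]
gripper_width: 19.4
```

```bash
sed -i 's/^]$/(1,-.4,1,0,.4),(1,-.68,1.9,.3,.4),(1,-.66,1.95,.3,.4),(1,-.65,1.95,.3,.4),(1,-.64,1.95,.3,.4),(1,-.62,1.95,.4,.4),(2,-.6,1.95,.4,.4),(1,-.58,1.95,.4,.4),(1,-.56,1.95,.4,.4),(1,-.55,1.95,.4,.4),(1,-.54,1.95,.4,.5),(1,-.17,1,.2,0),\n]/' log.py; python3 log.py; python3 w.py w7 wrist
python3 - <<'E'
from h import *
im=cv2.imread('pics/w7.png')[80:280,180:380]; cv2.imwrite('pics/w7c.png',cv2.resize(im,None,fx=3,fy=3,interpolation=cv2.INTER_CUBIC))
E
python3 fitc.py w7
```

```text
cmd [539.44   9.03 262.15] yaw 76.41
meas [539.01   8.29 261.95]
9.3667 [539.12   8.09 262.21] yaw 76.37 [ 0.93  0.22 -0.99] 19.90348347431172
cass [520.39  16.97 -15.46] cost 369.01276842038794 2599 578 lid z 43.54533266303709 mouth [537.74  12.17]
```

View pics/w7c.png

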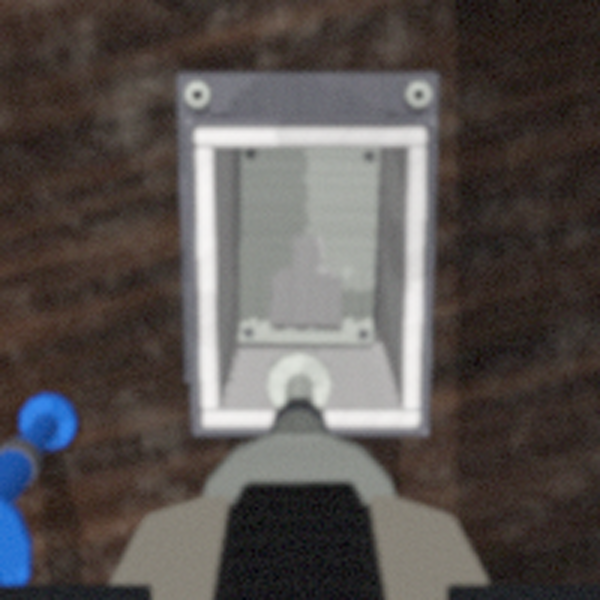

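```bash
python3 - <<'E'
from h import *
from fitc import fit
p=dict(np.load('pics/w7.npz')); v=fit(p,c0=(520.4,17.),th0=-15)
v=fit(p,zl=43.,c0=(521,16.),th0=-13)
t=np.deg2rad(v[2]);Rm=np.array([[np.cos(t),-np.sin(t)],[np.sin(t),np.cos(t)]])
poly=np.array([[-3.5,-5.5],[-3.5,5.5],[5,5.5],[5,13],[31,13],[31,-13],[5,-13],[5,-5.5]])
out=np.array([[-35,-24],[-35,24],[35,24],[35,-24]])
a,b=235,115
im=cv2.resize(cv2.imread('pics/w7.png')[b:b+95,a:a+95],None,fx=6,fy=6,interpolation=cv2.INTER_CUBIC)
for P in (poly,out):
    q=P@Rm.T+v[:2]; u=px(p,np.c_[q,np.full(len(q),43.3)]); u=((u-[a,b]+.5)*6).astype(np.int32)
    cv2.polylines(im,[u],True,(0,0,255),1)
cv2.imwrite('pics/w7o.png',im)
E
```

```text
cass [520.38  16.97 -15.46] cost 369.0128353944337 2599 578 lid z 43.54533266303709 mouth [537.73  12.17]
cass [520.39  16.98 -15.47] cost 369.0136172852715 2599 578 lid z 43.54533266303709 mouth [537.73  12.17]
```

View pics/w7o.png

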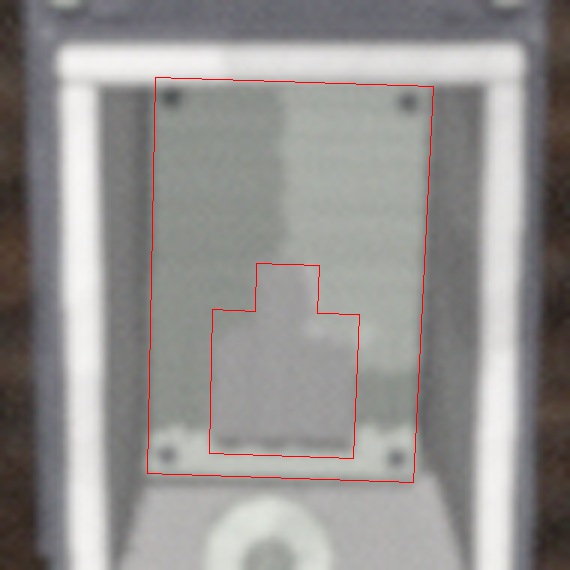

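```bash
cat > head.py <<'E'
import sys
from h import *
import log
c,M=log.cmd(); zh=float(sys.argv[2]) if len(sys.argv)>2 else 106.5
p=dict(np.load(f'pics/{sys.argv[1]}.npz')); uv,X=cloud(p); t=(X-c)@M
C=R.from_rotvec(np.ravel(p['rvec'])).as_matrix(); o=-C.T@np.ravel(p['tvec']); print('cam',((o-c)@M).round(2))
m=(np.hypot(t[:,0]-.3,t[:,1]-1)<14)&(abs(t[:,2]-zh)<3); q=t[m]; print(m.sum(),np.median(q,0).round(1),cv2.minEnclosingCircle(q[:,:2].astype(np.float32)), 'world',(c+M@np.r_[cv2.minEnclosingCircle(q[:,:2].astype(np.float32))[0],zh]).round(1))
E
python3 head.py w7
python3 -c "
from h import *
g=tgt([537.73,12.17],[.4,1.6],74.5); print(g); planc([*g,262],74.5)"
```

```text
cam [  72.61    0.34 -166.54]
239 [  3.   -0.2 106.2] ((0.1455724537372589, 0.03575843572616577), 8.391569137573242) world [539.3   9.1 155.7]
[537.68787078  10.52129592]
total tool shift cm [0.205 0.104 0.015] az 1.9092762350399113
```

```bash
python3 -c "
from h import *
planc([537.84,11.0,172],74.5)"
```

```text
total tool shift cm [0.201 0.154 9.015] az 1.9092762350399113
```

Request:
{"fn": "play_rows", "kwargs": {"motion": [{"tx": 0.2,"ty": 0.15,"tz": 0,"ax": 0,"ay": 0,"az": 1.0},{"tx": 0,"ty": 0,"tz": 0.5,"ax": 0,"ay": 0,"az": 0.9},{"tx": 0,"ty": 0,"tz": 1.0,"ax": 0,"ay": 0,"az": 0},{"tx": 0,"ty": 0,"tz": 1.0,"ax": 0,"ay": 0,"az": 0},{"tx": 0,"ty": 0,"tz": 1.0,"ax": 0,"ay": 0,"az": 0},{"tx": 0,"ty": 0,"tz": 1.0,"ax": 0,"ay": 0,"az": 0},{"tx": 0,"ty": 0,"tz": 1.0,"ax": 0,"ay": 0,"az": 0},{"tx": 0,"ty": 0,"tz": 1.0,"ax": 0,"ay": 0,"az": 0},{"tx": 0,"ty": 0,"tz": 1.0,"ax": 0,"ay": 0,"az": 0},{"tx": 0,"ty": 0,"tz": 1.0,"ax": 0,"ay": 0,"az": 0},{"tx": 0,"ty": 0,"tz": 0.5,"ax": 0,"ay": 0,"az": 0},{"tx": 0,"ty": 0,"tz": 0,"ax": 0,"ay": 0,"az": 0},{"tx": 0,"ty": 0,"tz": 0,"ax": 0,"ay": 0,"az": 0},{"tx": 0,"ty": 0,"tz": 0,"ax": 0,"ay": 0,"az": 0},{"tx": 0,"ty": 0,"tz": 0,"ax": 0,"ay": 0,"az": 0}]}}

```text
t: 10.62
tcp_pos: [538.3, 10.9, 172.9]
orientation: [0.423, 3.112, -0.0]
wrist_force: [0.1, 0.6, -1.9]
gripper_width: 19.7
```

```bash
sed -i 's/^]$/(1,.2,.15,0,1.0),(1,0,0,.5,.9),(8,0,0,1,0),(1,0,0,.5,0),\n]/' log.py; python3 log.py; python3 w.py w8 wrist
python3 - <<'E'
from h import *
im=cv2.imread('pics/w8.png')[80:280,180:380]; cv2.imwrite('pics/w8c.png',cv2.resize(im,None,fx=3,fy=3,interpolation=cv2.INTER_CUBIC))
from fitc import fit
fit(dict(np.load('pics/w8.npz')),c0=(520.4,17.),th0=-15)
E
python3 head.py w8
```

```text
cmd [537.85  10.96 172.15] yaw 74.51
meas [538.35  10.88 172.87]
10.6667 [538.31  10.93 172.81] yaw 74.52 [-0.3  -0.06 -1.32] 19.499126947086317
cass [521.83  15.97 -13.34] cost 540.8551045220105 4033 651 lid z 43.57491521638726 mouth [539.35  11.81]
cam [  72.23    1.09 -167.29]
230 [  2.2   1.2 105.2] ((-0.8735681176185608, 1.0969611406326294), 8.5250883102417) world [539.   11.8  65.7]
```

View pics/w8c.png

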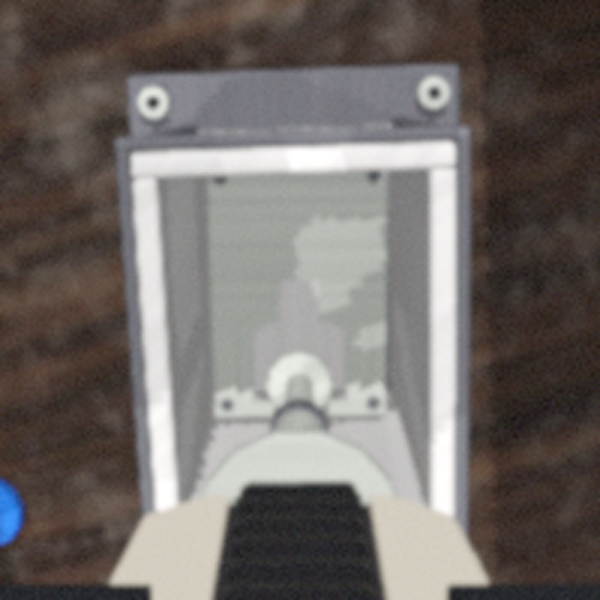

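Request:
{"fn": "play_rows", "kwargs": {"motion": [{"tx": 0.07,"ty": 0,"tz": 0.4,"ax": 0,"ay": 0,"az": 0},{"tx": 0,"ty": 0,"tz": 0.4,"ax": 0,"ay": 0,"az": 0},{"tx": 0,"ty": 0,"tz": 0.3,"ax": 0,"ay": 0,"az": 0},{"tx": 0,"ty": 0,"tz": 0.3,"ax": 0,"ay": 0,"az": 0},{"tx": 0,"ty": 0,"tz": 0.2,"ax": 0,"ay": 0,"az": 0},{"tx": 0,"ty": 0,"tz": 0.2,"ax": 0,"ay": 0,"az": 0},{"tx": 0,"ty": 0,"tz": 0.1,"ax": 0,"ay": 0,"az": 0},{"tx": 0,"ty": 0,"tz": 0.1,"ax": 0,"ay": 0,"az": 0},{"tx": 0,"ty": 0,"tz": 0,"ax": 0,"ay": 0,"az": 0}]}}

```text
t: 11.42
tcp_pos: [537.1, 11.2, 151.9]
orientation: [-0.423, -3.113, -0.0]
wrist_force: [0.5, 0.6, -1.8]
gripper_width: 19.7
```

Request:
{"fn": "play_rows", "kwargs": {"motion": [{"tx": 0,"ty": 0,"tz": 0.1,"ax": 0,"ay": 0,"az": 0},{"tx": 0,"ty": 0,"tz": 0.1,"ax": 0,"ay": 0,"az": 0},{"tx": 0,"ty": 0,"tz": 0,"ax": 0,"ay": 0,"az": 0}]}}

```text
t: 11.67
tcp_pos: [537.1, 11.2, 150.0]
orientation: [-0.423, -3.113, -0.0]
wrist_force: [0.7, -1.0, -1.2]
gripper_width: 19.9
```

Request:
{"fn": "play_rows", "kwargs": {"motion": [{"tx": 0,"ty": 0,"tz": 0.1,"ax": 0,"ay": 0,"az": 0},{"tx": 0,"ty": 0,"tz": 0.1,"ax": 0,"ay": 0,"az": 0},{"tx": 0,"ty": 0,"tz": 0,"ax": 0,"ay": 0,"az": 0}]}}

```text
t: 11.92
tcp_pos: [537.1, 11.2, 148.0]
orientation: [-0.423, -3.113, 0.0]
wrist_force: [-0.0, 0.2, -0.8]
gripper_width: 19.8
```

Request:
{"fn": "play_rows", "kwargs": {"motion": [{"tx": 0,"ty": 0,"tz": 0.1,"ax": 0,"ay": 0,"az": 0},{"tx": 0,"ty": 0,"tz": 0.1,"ax": 0,"ay": 0,"az": 0},{"tx": 0,"ty": 0,"tz": 0.1,"ax": 0,"ay": 0,"az": 0},{"tx": 0,"ty": 0,"tz": 0,"ax": 0,"ay": 0,"az": 0},{"tx": 0,"ty": 0,"tz": 0,"ax": 0,"ay": 0,"az": 0}]}}

```text
t: 12.33
tcp_pos: [537.1, 11.2, 145.1]
orientation: [-0.423, -3.113, -0.0]
wrist_force: [0.1, 0.2, -1.1]
gripper_width: 20.3
```

```bash
sed -i 's/^]$/(1,.07,0,.4,0),(1,0,0,.4,0),(2,0,0,.3,0),(2,0,0,.2,0),(2,0,0,.1,0),(4,0,0,.1,0),(3,0,0,.1,0),\n]/' log.py; python3 log.py; python3 w.py w9 wrist
python3 - <<'E'
from h import *
im=cv2.imread('pics/w9.png')[80:280,180:380]; cv2.imwrite('pics/w9c.png',cv2.resize(im,None,fx=3,fy=3,interpolation=cv2.INTER_CUBIC))
E
python3 head.py w9
```

```text
cmd [537.17  11.15 145.15] yaw 74.51
meas [537.14  11.18 145.06]
12.3833 [537.16  11.18 145.1 ] yaw 74.51 [-0.09 -0.17 -2.04] 20.16093447452834
cam [  72.54    1.05 -166.61]
242 [  2.8   0.7 106.1] ((-0.8493824005126953, -1.54933500289917), 11.064779281616211) world [537.6   9.4  38.7]
```

View pics/w9c.png

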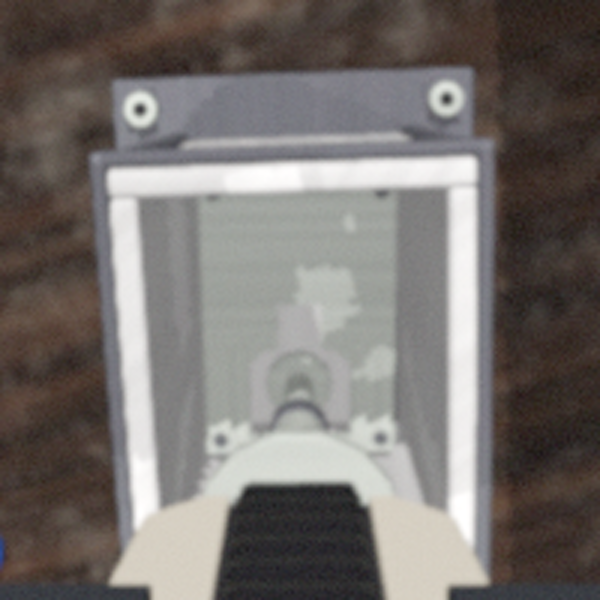

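Request:
{"fn": "play_rows", "kwargs": {"motion": [{"tx": 0,"ty": 0,"tz": 0.08,"ax": 0,"ay": 0,"az": 0},{"tx": 0,"ty": 0,"tz": 0.08,"ax": 0,"ay": 0,"az": 0},{"tx": 0,"ty": 0,"tz": 0.08,"ax": 0,"ay": 0,"az": 0},{"tx": 0,"ty": 0,"tz": 0,"ax": 0,"ay": 0,"az": 0}]}}

```text
t: 12.72
tcp_pos: [537.0, 11.2, 142.5]
orientation: [-0.423, -3.113, -0.0]
wrist_force: [0.6, 0.0, -1.2]
gripper_width: 19.8
```

Request:
{"fn": "play_rows", "kwargs": {"motion": [{"tx": 0,"ty": 0,"tz": 0.05,"ax": 0,"ay": 0,"az": 0},{"tx": 0,"ty": 0,"tz": 0,"ax": 0,"ay": 0,"az": 0}]}}

```text
t: 12.88
tcp_pos: [537.1, 11.2, 142.2]
orientation: [-0.423, -3.113, 0.0]
wrist_force: [0.5, -0.1, -1.5]
gripper_width: 20.0
```

Request:
{"fn": "play_rows", "kwargs": {"motion": [{"tx": 0,"ty": 0,"tz": 0.05,"ax": 0,"ay": 0,"az": 0},{"tx": 0,"ty": 0,"tz": 0,"ax": 0,"ay": 0,"az": 0}]}}

```text
t: 13.05
tcp_pos: [537.1, 11.2, 141.7]
orientation: [-0.423, -3.113, 0.0]
wrist_force: [-0.8, -0.6, -2.3]
gripper_width: 20.1
```

Request:
{"fn": "play_rows", "kwargs": {"motion": [{"tx": 0,"ty": 0,"tz": 0.05,"ax": 0,"ay": 0,"az": 0},{"tx": 0,"ty": 0,"tz": 0,"ax": 0,"ay": 0,"az": 0}]}}

```text
t: 13.22
tcp_pos: [537.3, 11.2, 141.4]
orientation: [0.423, 3.113, -0.0]
wrist_force: [-0.1, -0.5, 0.4]
gripper_width: 20.0
```

Request:
{"fn": "play_rows", "kwargs": {"motion": [{"tx": 0,"ty": 0,"tz": 0.05,"ax": 0,"ay": 0,"az": 0},{"tx": 0,"ty": 0,"tz": 0,"ax": 0,"ay": 0,"az": 0}]}}

```text
t: 13.38
tcp_pos: [537.3, 11.1, 140.9]
orientation: [0.423, 3.113, -0.0]
wrist_force: [-0.0, 0.5, 0.3]
gripper_width: 19.9
```

Request:
{"fn": "play_rows", "kwargs": {"motion": [{"tx": 0,"ty": 0,"tz": -0.13,"ax": 0,"ay": 0,"az": 0},{"tx": 0,"ty": 0,"tz": -0.13,"ax": 0,"ay": 0,"az": 0},{"tx": 0,"ty": 0,"tz": 0,"ax": 0,"ay": 0,"az": 0},{"tx": 0.1,"ty": 0,"tz": 0,"ax": 0,"ay": 0,"az": 0},{"tx": 0.15,"ty": 0,"tz": 0,"ax": 0,"ay": 0,"az": 0},{"tx": 0.15,"ty": 0,"tz": 0,"ax": 0,"ay": 0,"az": 0},{"tx": 0.15,"ty": 0,"tz": 0,"ax": 0,"ay": 0,"az": 0},{"tx": 0.15,"ty": 0,"tz": 0,"ax": 0,"ay": 0,"az": 0},{"tx": 0,"ty": 0,"tz": 0,"ax": 0,"ay": 0,"az": 0}]}}

```text
t: 14.13
tcp_pos: [530.0, 13.2, 143.3]
orientation: [-0.423, -3.113, -0.0]
wrist_force: [0.5, -0.5, -1.5]
gripper_width: 20.0
```

Request:
{"fn": "play_rows", "kwargs": {"motion": [{"tx": 0.15,"ty": 0,"tz": 0,"ax": 0,"ay": 0,"az": 0},{"tx": 0.15,"ty": 0,"tz": 0,"ax": 0,"ay": 0,"az": 0},{"tx": 0.15,"ty": 0,"tz": 0,"ax": 0,"ay": 0,"az": 0},{"tx": 0.15,"ty": 0,"tz": 0,"ax": 0,"ay": 0,"az": 0},{"tx": 0,"ty": 0,"tz": 0,"ax": 0,"ay": 0,"az": 0}]}}

```text
t: 14.55
tcp_pos: [524.3, 14.7, 143.3]
orientation: [-0.423, -3.113, -0.0]
wrist_force: [-0.2, 0.1, -2.1]
gripper_width: 20.0
```

Request:
{"fn": "play_rows", "kwargs": {"motion": [{"tx": 0.1,"ty": 0,"tz": 0,"ax": 0,"ay": 0,"az": 0},{"tx": 0.1,"ty": 0,"tz": 0,"ax": 0,"ay": 0,"az": 0},{"tx": 0,"ty": 0,"tz": 0,"ax": 0,"ay": 0,"az": 0}]}}

```text
t: 14.8
tcp_pos: [522.5, 15.2, 143.4]
orientation: [-0.423, -3.113, -0.0]
wrist_force: [-0.7, -0.0, -1.4]
gripper_width: 19.6
```

Request:
{"fn": "play_rows", "kwargs": {"motion": [{"tx": 0.1,"ty": 0,"tz": 0,"ax": 0,"ay": 0,"az": 0},{"tx": 0.08,"ty": 0,"tz": 0,"ax": 0,"ay": 0,"az": 0},{"tx": 0,"ty": 0,"tz": 0,"ax": 0,"ay": 0,"az": 0}]}}

```text
t: 15.05
tcp_pos: [520.8, 15.7, 143.3]
orientation: [-0.423, -3.113, 0.0]
wrist_force: [0.7, 0.7, -2.9]
gripper_width: 19.4
```

Request:
{"fn": "play_rows", "kwargs": {"motion": [{"tx": 0.07,"ty": 0,"tz": 0,"ax": 0,"ay": 0,"az": 0},{"tx": 0,"ty": 0,"tz": 0,"ax": 0,"ay": 0,"az": 0}]}}

```text
t: 15.22
tcp_pos: [520.2, 15.9, 143.4]
orientation: [-0.423, -3.113, -0.0]
wrist_force: [-0.5, 0.3, -0.7]
gripper_width: 19.8
```

```bash
sed -i 's/^]$/(3,0,0,.08,0),(4,0,0,.05,0),(2,0,0,-.13,0),(1,.1,0,0,0),(8,.15,0,0,0),(2,.1,0,0,0),(1,.1,0,0,0),(1,.08,0,0,0),(1,.07,0,0,0),\n]/' log.py; python3 log.py; python3 w.py w10 wrist
python3 - <<'E'
from h import *
im=cv2.imread('pics/w10.png')[80:280,180:380]; cv2.imwrite('pics/w10c.png',cv2.resize(im,None,fx=3,fy=3,interpolation=cv2.INTER_CUBIC))
E
```

```text
cmd [520.31  15.82 143.35] yaw 74.51
meas [520.23  15.87 143.36]
15.2667 [520.28  15.84 143.34] yaw 74.51 [-0.06  0.2  -2.19] 19.731265355508036
```

View pics/w10c.png

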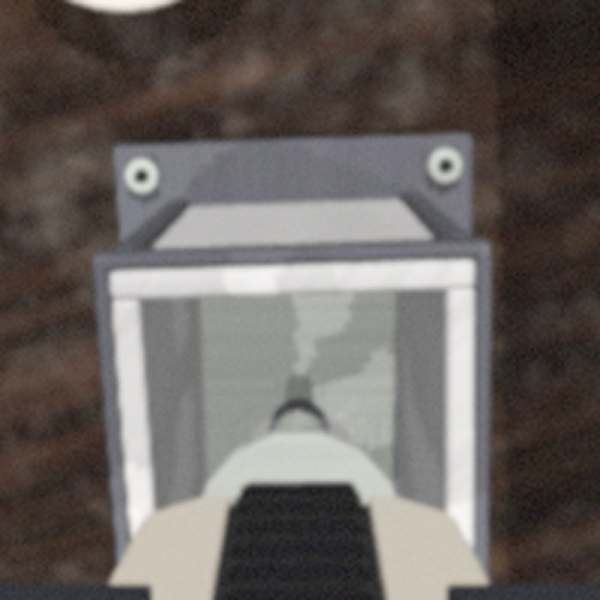

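Request:
{"fn": "play_rows", "kwargs": {"motion": [{"tx": 0.06,"ty": 0,"tz": 0,"ax": 0,"ay": 0,"az": 0},{"tx": 0.04,"ty": 0,"tz": 0,"ax": 0,"ay": 0,"az": 0},{"tx": 0,"ty": 0,"tz": 0,"ax": 0,"ay": 0,"az": 0}]}}

```text
t: 15.52
tcp_pos: [519.3, 16.1, 143.3]
orientation: [-0.423, -3.113, -0.0]
wrist_force: [-0.1, -0.1, -1.9]
gripper_width: 19.6
```

Request:
{"fn": "play_rows", "kwargs": {"motion": [{"tx": 0.06,"ty": 0,"tz": 0,"ax": 0,"ay": 0,"az": 0},{"tx": 0,"ty": 0,"tz": 0,"ax": 0,"ay": 0,"az": 0}]}}

```text
t: 15.68
tcp_pos: [519.0, 16.2, 143.4]
orientation: [0.423, 3.112, -0.0]
wrist_force: [0.9, 1.1, -2.0]
gripper_width: 19.7
```

Request:
{"fn": "play_rows", "kwargs": {"motion": [{"tx": 0,"ty": 0,"tz": -0.1,"ax": 0,"ay": 0,"az": 0},{"tx": 0,"ty": 0,"tz": -0.1,"ax": 0,"ay": 0,"az": 0},{"tx": 0,"ty": 0,"tz": -0.1,"ax": 0,"ay": 0,"az": 0},{"tx": 0,"ty": 0,"tz": -0.1,"ax": 0,"ay": 0,"az": 0},{"tx": 0,"ty": 0,"tz": -0.1,"ax": 0,"ay": 0,"az": 0},{"tx": 0,"ty": 0,"tz": -0.1,"ax": 0,"ay": 0,"az": 0},{"tx": 0,"ty": 0,"tz": 0,"ax": 0,"ay": 0,"az": 0},{"tx": 0,"ty": 0,"tz": 0,"ax": 0,"ay": 0,"az": 0}]}}

```text
t: 16.35
tcp_pos: [518.7, 16.3, 149.3]
orientation: [-0.423, -3.113, 0.0]
wrist_force: [-0.2, 0.5, -4.1]
gripper_width: 19.7
```

```bash
sed -i 's/^]$/(1,.06,0,0,0),(1,.04,0,0,0),(1,.06,0,0,0),(6,0,0,-.1,0),\n]/' log.py; python3 log.py; python3 w.py w11 wrist
python3 - <<'E'
from h import *
im=cv2.imread('pics/w11.png')[80:280,180:380]; cv2.imwrite('pics/w11c.png',cv2.resize(im,None,fx=3,fy=3,interpolation=cv2.INTER_CUBIC))
E
```

```text
cmd [518.76  16.25 149.35] yaw 74.51
meas [518.74  16.27 149.35]
16.4 [518.69  16.28 149.31] yaw 74.51 [ 1.09  0.34 -4.61] 19.72242558634584
```

View pics/w11c.png

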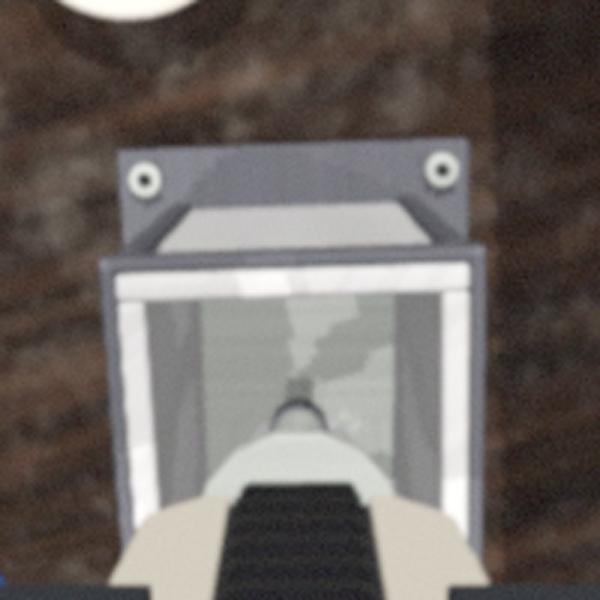

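Request:
{"fn": "play_rows", "kwargs": {"motion": [{"tx": -0.1,"ty": 0,"tz": -0.3,"ax": 0,"ay": 0,"az": 0},{"tx": 0,"ty": 0,"tz": -0.5,"ax": 0,"ay": 0,"az": 0},{"tx": 0,"ty": 0,"tz": -0.5,"ax": 0,"ay": 0,"az": 0},{"tx": 0,"ty": 0,"tz": -0.5,"ax": 0,"ay": 0,"az": 0},{"tx": 0,"ty": 0,"tz": -0.5,"ax": 0,"ay": 0,"az": 0},{"tx": 0,"ty": 0,"tz": -0.5,"ax": 0,"ay": 0,"az": 0},{"tx": 0,"ty": 0,"tz": -0.2,"ax": 0,"ay": 0,"az": 0},{"tx": 0,"ty": 0,"tz": 0,"ax": 0,"ay": 0,"az": 0}]}}

```text
t: 17.07
tcp_pos: [520.2, 15.9, 180.2]
orientation: [0.423, 3.111, -0.0]
wrist_force: [0.6, -0.1, -3.1]
gripper_width: 20.2
```

```bash
sed -i 's/^]$/(1,-.1,0,-.3,0),(5,0,0,-.5,0),(1,0,0,-.2,0),\n]/' log.py; python3 log.py; python3 w.py w12 wrist
python3 - <<'E'
from h import *
im=cv2.imread('pics/w12.png')[80:280,180:380]; cv2.imwrite('pics/w12c.png',cv2.resize(im,None,fx=3,fy=3,interpolation=cv2.INTER_CUBIC))
E
```

```text
cmd [519.73  15.98 179.35] yaw 74.51
meas [520.22  15.92 180.21]
17.1167 [519.94  15.95 179.74] yaw 74.51 [ 0.35 -0.61 -4.01] 20.079454569453315
```

View pics/w12c.png

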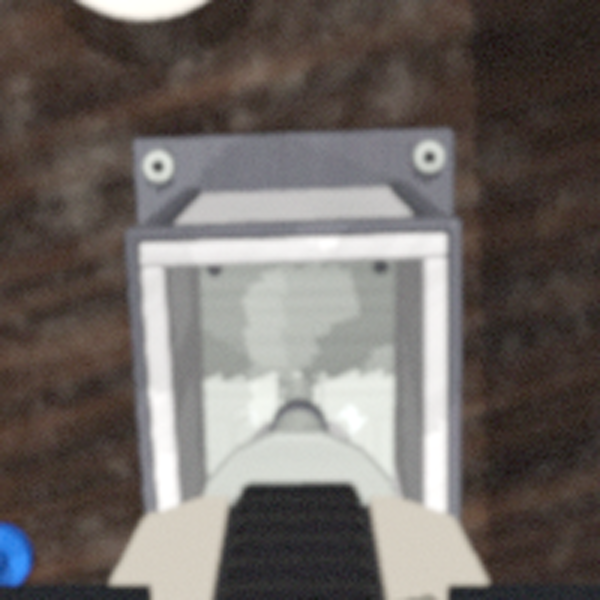

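Cassette is rising level in the well. I'll keep lifting until it clears the rim.

Request:
{"fn": "play_rows", "kwargs": {"motion": [{"tx": 0,"ty": 0,"tz": -0.4,"ax": 0,"ay": 0,"az": 0},{"tx": 0,"ty": 0,"tz": -0.7,"ax": 0,"ay": 0,"az": 0},{"tx": 0,"ty": 0,"tz": -0.8,"ax": 0,"ay": 0,"az": 0},{"tx": 0,"ty": 0,"tz": -0.8,"ax": 0,"ay": 0,"az": 0},{"tx": 0,"ty": 0,"tz": -0.8,"ax": 0,"ay": 0,"az": 0},{"tx": 0,"ty": 0,"tz": -0.8,"ax": 0,"ay": 0,"az": 0},{"tx": 0,"ty": 0,"tz": -0.8,"ax": 0,"ay": 0,"az": 0},{"tx": 0,"ty": 0,"tz": -0.8,"ax": 0,"ay": 0,"az": 0},{"tx": 0,"ty": 0,"tz": -0.8,"ax": 0,"ay": 0,"az": 0},{"tx": 0,"ty": 0,"tz": -0.8,"ax": 0,"ay": 0,"az": 0},{"tx": 0,"ty": 0,"tz": -0.8,"ax": 0,"ay": 0,"az": 0},{"tx": 0,"ty": 0,"tz": -0.8,"ax": 0,"ay": 0,"az": 0},{"tx": 0,"ty": 0,"tz": -0.6,"ax": 0,"ay": 0,"az": 0},{"tx": 0,"ty": 0,"tz": -0.3,"ax": 0,"ay": 0,"az": 0},{"tx": 0,"ty": 0,"tz": 0,"ax": 0,"ay": 0,"az": 0},{"tx": 0,"ty": 0,"tz": 0,"ax": 0,"ay": 0,"az": 0}]}}

```text
t: 18.45
tcp_pos: [519.7, 16.0, 279.3]
orientation: [-0.423, -3.113, 0.0]
wrist_force: [-0.6, -0.4, -3.9]
gripper_width: 19.7
```

```bash
sed -i 's/^]$/(1,0,0,-.4,0),(1,0,0,-.7,0),(10,0,0,-.8,0),(1,0,0,-.6,0),(1,0,0,-.3,0),\n]/' log.py; python3 log.py; python3 w.py w13 wrist; python3 w.py s13 scene cassette
python3 - <<'E'
from h import *
im=cv2.imread('pics/w13.png')[80:280,180:380]; cv2.imwrite('pics/w13c.png',cv2.resize(im,None,fx=3,fy=3,interpolation=cv2.INTER_CUBIC))
im=cv2.imread('pics/s13.png')[100:300,200:400]; cv2.imwrite('pics/s13c.png',cv2.resize(im,None,fx=3,fy=3,interpolation=cv2.INTER_CUBIC))
E
```

```text
cmd [519.73  15.98 279.35] yaw 74.51
meas [519.69  15.99 279.28]
18.5 [519.51  16.03 278.95] yaw 74.51 [ 0.08 -0.56 -2.97] 19.825288570292468
cassette [(0.88, array([288.3, 209.8]), array([484.,  -1., 166.]))]
18.6 [519.43  16.05 278.77] yaw 74.51 [-0.86  0.03 -4.68] 19.672095612153406
```

View pics/w13c.png

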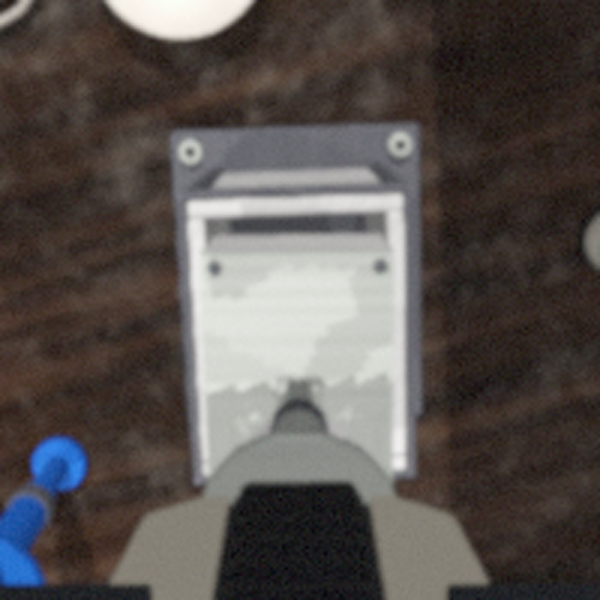

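View pics/s13c.png

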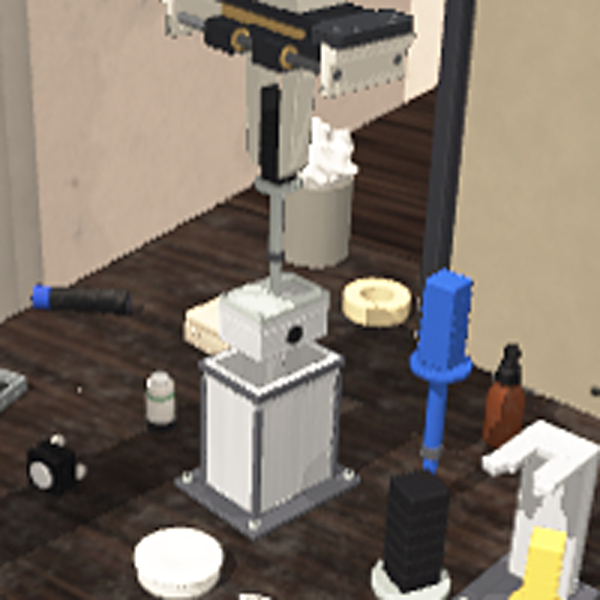

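```bash
python3 - <<'E'
from h import *
import log
p=dict(np.load('pics/w13.npz')); uv,X=cloud(p); c,M=log.cmd()
for z0,z1 in ((172,181),):
    m=(np.hypot(X[:,0]-520,X[:,1]-16)<50)&(X[:,2]>z0)&(X[:,2]<z1); q=X[m]
    print(m.sum(),np.median(q[:,2]),cv2.minAreaRect(q[:,:2].astype(np.float32)))
    A=np.c_[q[:,:2]-q[:,:2].mean(0),np.ones(len(q))]; print('tilt',np.linalg.lstsq(A,q[:,2],rcond=None)[0])
plan([545,285,279.35],98,20,pose=c)
E
```

```text
3852 177.33481602594134 ((514.8414916992188, 18.329774856567383), (48.15908432006836, 59.082984924316406), 75.23578643798828)
tilt [-2.46768685e-05 -2.67400484e-04  1.77283665e+02]
from [519.7  16.  279.4] rot total [ 1.000e-02 -7.000e-02 -2.349e+01] per row [ 0.   -0.   -1.17]
[[0.24, 1.33, 0.0], [0.21, 1.33, 0.0], [0.18, 1.34, 0.0], [0.16, 1.34, 0.0], [0.13, 1.34, 0.0], [0.1, 1.35, 0.0], [0.07, 1.35, 0.0], [0.04, 1.35, 0.0], [0.02, 1.35, 0.0], [-0.01, 1.35, 0.0], [-0.04, 1.35, 0.0], [-0.07, 1.35, -0.0], [-0.09, 1.35, -0.0], [-0.12, 1.35, -0.0], [-0.15, 1.34, -0.0], [-0.18, 1.34, -0.0], [-0.2, 1.34, -0.0], [-0.23, 1.33, -0.0], [-0.26, 1.33, -0.0], [-0.29, 1.32, 0.0]]
```

Request:
{"fn": "play_rows", "kwargs": {"motion": [{"tx": 0.1,"ty": 0.6,"tz": 0,"ax": 0,"ay": 0,"az": -0.6},{"tx": 0.2,"ty": 1.1,"tz": 0,"ax": 0,"ay": 0,"az": -1.2},{"tx": 0.2,"ty": 1.45,"tz": 0,"ax": 0,"ay": 0,"az": -1.3},{"tx": 0.2,"ty": 1.45,"tz": 0,"ax": 0,"ay": 0,"az": -1.3},{"tx": 0.2,"ty": 1.45,"tz": 0,"ax": 0,"ay": 0,"az": -1.3},{"tx": 0.1,"ty": 1.45,"tz": 0,"ax": 0,"ay": 0,"az": -1.3},{"tx": 0.1,"ty": 1.45,"tz": 0,"ax": 0,"ay": 0,"az": -1.3},{"tx": 0.1,"ty": 1.45,"tz": 0,"ax": 0,"ay": 0,"az": -1.3},{"tx": 0,"ty": 1.45,"tz": 0,"ax": 0,"ay": 0,"az": -1.3},{"tx": 0,"ty": 1.45,"tz": 0,"ax": 0,"ay": 0,"az": -1.3},{"tx": 0,"ty": 1.45,"tz": 0,"ax": 0,"ay": 0,"az": -1.3},{"tx": -0.1,"ty": 1.45,"tz": 0,"ax": 0,"ay": 0,"az": -1.3},{"tx": -0.1,"ty": 1.45,"tz": 0,"ax": 0,"ay": 0,"az": -1.3},{"tx": -0.1,"ty": 1.45,"tz": 0,"ax": 0,"ay": 0,"az": -1.3},{"tx": -0.2,"ty": 1.45,"tz": 0,"ax": 0,"ay": 0,"az": -1.3},{"tx": -0.2,"ty": 1.45,"tz": 0,"ax": 0,"ay": 0,"az": -1.3},{"tx": -0.2,"ty": 1.45,"tz": 0,"ax": 0,"ay": 0,"az": -1.3},{"tx": -0.2,"ty": 1.45,"tz": 0,"ax": 0,"ay": 0,"az": -1.3},{"tx": -0.2,"ty": 1.1,"tz": 0,"ax": 0,"ay": 0,"az": -0.9},{"tx": -0.1,"ty": 0.6,"tz": 0,"ax": 0,"ay": 0,"az": 0}]}}

```text
t: 20.27
tcp_pos: [539.9, 284.8, 279.1]
orientation: [0.223, -3.133, -0.001]
wrist_force: [-0.2, -0.6, -3.1]
gripper_width: 19.9
```

Request:
{"fn": "play_rows", "kwargs": {"motion": [{"tx": 0,"ty": 0,"tz": 0,"ax": 0,"ay": 0,"az": 0},{"tx": 0,"ty": 0,"tz": 0,"ax": 0,"ay": 0,"az": 0},{"tx": 0,"ty": 0,"tz": 0,"ax": 0,"ay": 0,"az": 0},{"tx": 0,"ty": 0,"tz": 0,"ax": 0,"ay": 0,"az": 0}]}}

```text
t: 20.6
tcp_pos: [540.2, 282.1, 279.4]
orientation: [-0.218, 3.134, -0.001]
wrist_force: [-0.6, 0.2, -4.6]
gripper_width: 19.4
```

```bash
sed -i 's/^]$/(1,.1,.6,0,-.6),(1,.2,1.1,0,-1.2),(3,.2,1.45,0,-1.3),(3,.1,1.45,0,-1.3),(3,0,1.45,0,-1.3),(3,-.1,1.45,0,-1.3),(4,-.2,1.45,0,-1.3),(1,-.2,1.1,0,-.9),(1,-.1,.6,0,0),\n]/' log.py; python3 log.py; python3 w.py w14 wrist tray; python3 - <<'E'
from h import *
import log
p=dict(np.load('pics/w14.npz')); uv,X=cloud(p); c,M=log.cmd()
C=R.from_rotvec(np.ravel(p['rvec'])).as_matrix(); o=-C.T@np.ravel(p['tvec']); print('cam',((o-c)@M).round(2))
m=(np.hypot(X[:,0]-c[0],X[:,1]-c[1])<50)&(X[:,2]>172)&(X[:,2]<181); q=X[m]
print(m.sum(),np.median(q[:,2]),cv2.minAreaRect(q[:,:2].astype(np.float32)))
m=(np.hypot(X[:,0]-459,X[:,1]-307)<70)&(X[:,2]>10)&(X[:,2]<18); q=X[m]
print(m.sum(),np.median(q[:,2]),cv2.minAreaRect(q[:,:2].astype(np.float32)))
m=(np.hypot(X[:,0]-459,X[:,1]-307)<70)&(X[:,2]>2)&(X[:,2]<7); q=X[m]
print(m.sum(),np.median(q[:,2]),cv2.minAreaRect(q[:,:2].astype(np.float32)))
E
```

```text
cmd [540.05 282.84 279.35] yaw 98.01
meas [540.17 282.1  279.43]
tray [(0.69, array([310. , 109.5]), array([462., 309.,   4.])), (0.62, array([59. ,  5.2]), array([388.,  19.,  19.]))]
20.7 [540.19 282.16 279.5 ] yaw 97.95 [-0.86 -0.25 -3.83] 19.82190150990284
cam [  72.05    0.54 -166.77]
3853 177.48587974822044 ((535.4247436523438, 282.507568359375), (59.71470260620117, 48.11796188354492), 8.625580787658691)
1014 14.37763333516251 ((460.5368957519531, 307.94281005859375), (91.64161682128906, 72.20191955566406), 8.111138343811035)
4398 4.833344754053555 ((456.17498779296875, 306.9745788574219), (135.8070831298828, 131.58404541015625), 86.88438415527344)
```

View pics/w14.png

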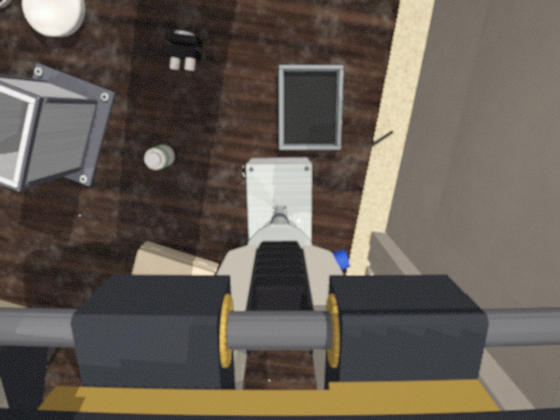

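```bash
python3 - <<'E'
from h import *
for f in ('top0','scene0','w14'):
    p=dict(np.load(f'pics/{f}.npz')); uv,X=cloud(p)
    m=(X[:,0]>380)&(X[:,0]<540)&(X[:,1]>350)&(X[:,2]>60)&(X[:,2]<700); print(f,m.sum(), np.percentile(X[m,1],[0,1,10]) if m.sum() else '')
from log import cmd
p,M=cmd(); plan([460.2,307,279.35],97.6,6,pose=p)
E
```

```text
top0 2972 [679.44885049 680.46791769 682.41404833]
scene0 9343 [674.39549057 677.84036071 680.88879039]
w14 147 [359.5063492  359.60506689 360.14960909]
from [540.  282.8 279.4] rot total [-0.01  0.01  0.35] per row [-0.    0.    0.06]
[[1.26, 0.58, -0.0], [1.26, 0.58, -0.0], [1.26, 0.58, -0.0], [1.26, 0.58, -0.0], [1.26, 0.58, -0.0], [1.27, 0.58, 0.0]]
```

Clear of walls. I'll move over the tray and start down.

Request:
{"fn": "play_rows", "kwargs": {"motion": [{"tx": 0.6,"ty": 0.3,"tz": 0,"ax": 0,"ay": 0,"az": 0.2},{"tx": 1.2,"ty": 0.5,"tz": 0,"ax": 0,"ay": 0,"az": 0.2},{"tx": 1.3,"ty": 0.6,"tz": 0,"ax": 0,"ay": 0,"az": 0.1},{"tx": 1.3,"ty": 0.6,"tz": 0,"ax": 0,"ay": 0,"az": 0},{"tx": 1.3,"ty": 0.6,"tz": 0,"ax": 0,"ay": 0,"az": 0},{"tx": 1.2,"ty": 0.5,"tz": 0.3,"ax": 0,"ay": 0,"az": 0},{"tx": 0.7,"ty": 0.4,"tz": 0.8,"ax": 0,"ay": 0,"az": 0},{"tx": 0,"ty": 0,"tz": 1.2,"ax": 0,"ay": 0,"az": 0},{"tx": 0,"ty": 0,"tz": 1.2,"ax": 0,"ay": 0,"az": 0},{"tx": 0,"ty": 0,"tz": 1.2,"ax": 0,"ay": 0,"az": 0},{"tx": 0,"ty": 0,"tz": 1.2,"ax": 0,"ay": 0,"az": 0},{"tx": 0,"ty": 0,"tz": 1.2,"ax": 0,"ay": 0,"az": 0},{"tx": 0,"ty": 0,"tz": 1.2,"ax": 0,"ay": 0,"az": 0},{"tx": 0,"ty": 0,"tz": 1.2,"ax": 0,"ay": 0,"az": 0},{"tx": 0,"ty": 0,"tz": 0.8,"ax": 0,"ay": 0,"az": 0},{"tx": 0,"ty": 0,"tz": 0.4,"ax": 0,"ay": 0,"az": 0},{"tx": 0,"ty": 0,"tz": 0,"ax": 0,"ay": 0,"az": 0},{"tx": 0,"ty": 0,"tz": 0,"ax": 0,"ay": 0,"az": 0},{"tx": 0,"ty": 0,"tz": 0,"ax": 0,"ay": 0,"az": 0}]}}

```text
t: 22.28
tcp_pos: [460.5, 307.7, 173.2]
orientation: [-0.206, 3.133, 0.001]
wrist_force: [0.3, -0.4, -4.4]
gripper_width: 20.1
```

```bash
sed -i 's/^]$/(1,.6,.3,0,.2),(1,1.2,.5,0,.2),(1,1.3,.6,0,.1),(2,1.3,.6,0,0),(1,1.2,.5,.3,0),(1,.7,.4,.8,0),(7,0,0,1.2,0),(1,0,0,.8,0),(1,0,0,.4,0),\n]/' log.py; python3 log.py; python3 w.py w15 wrist; cat > tray.py <<'E'
import sys
from h import *
import log
p=dict(np.load(f'pics/{sys.argv[1]}.npz')); uv,X=cloud(p); c,M=log.cmd(); z=float(sys.argv[2])
C=R.from_rotvec(np.ravel(p['rvec'])).as_matrix(); o=-C.T@np.ravel(p['tvec']); print('cam',((o-c)@M).round(2))
m=(np.hypot(X[:,0]-460,X[:,1]-307)<50)&(abs(X[:,2]-z)<4); q=X[m]
r=cv2.minAreaRect(q[:,:2].astype(np.float32)); print(m.sum(),np.median(q[:,2]),r)
q=q[:,:2]; t=np.deg2rad(8.11); L=(q-[460.54,307.94])@np.array([[np.cos(t),-np.sin(t)],[np.sin(t),np.cos(t)]])
print('lid in tray frame x',L[:,0].min(),L[:,0].max(),'y',L[:,1].min(),L[:,1].max())
E
python3 tray.py w15 80
```

```text
cmd [460.08 307.46 172.35] yaw 97.51
meas [460.45 307.75 173.23]
22.3333 [460.55 307.73 173.24] yaw 97.51 [-0.3   0.25 -2.96] 19.738291387772783
cam [  71.91    1.33 -167.45]
27 80.32335310679512 ((458.7919616699219, 308.9725646972656), (2.5866847038269043, 6.673776149749756), 2.186919927597046)
lid in tray frame x -2.871808977647753 0.04591621083504756 y -2.183710107065219 4.47711770729137
```

View pics/w15.png

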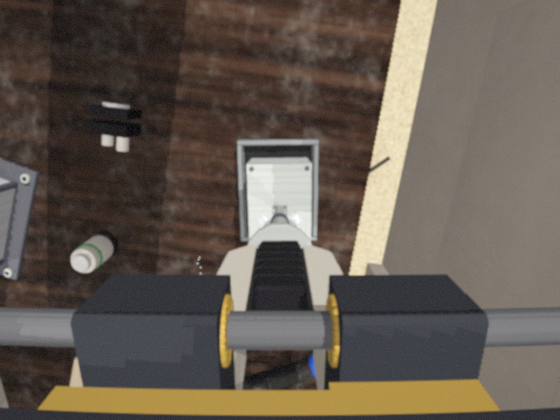

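```bash
python3 tray.py w15 70
```

```text
cam [  71.91    1.33 -167.45]
3862 71.31313536378923 ((455.57501220703125, 308.39849853515625), (59.56475067138672, 48.18476104736328), 8.21403980255127)
lid in tray frame x -34.666960546353955 24.88909379291326 y -22.96538989152462 25.260563440809644
```

Request:
{"fn": "play_rows", "kwargs": {"motion": [{"tx": 0,"ty": -0.05,"tz": 0.5,"ax": 0,"ay": 0,"az": 0},{"tx": 0,"ty": 0,"tz": 0.5,"ax": 0,"ay": 0,"az": 0},{"tx": 0,"ty": 0,"tz": 0.5,"ax": 0,"ay": 0,"az": 0},{"tx": 0,"ty": 0,"tz": 0.4,"ax": 0,"ay": 0,"az": 0},{"tx": 0,"ty": 0,"tz": 0.3,"ax": 0,"ay": 0,"az": 0},{"tx": 0,"ty": 0,"tz": 0.2,"ax": 0,"ay": 0,"az": 0},{"tx": 0,"ty": 0,"tz": 0.1,"ax": 0,"ay": 0,"az": 0},{"tx": 0,"ty": 0,"tz": 0,"ax": 0,"ay": 0,"az": 0},{"tx": 0,"ty": 0,"tz": 0,"ax": 0,"ay": 0,"az": 0}]}}

```text
t: 23.08
tcp_pos: [460.3, 307.0, 147.4]
orientation: [-0.206, 3.135, 0.0]
wrist_force: [0.6, 0.0, -3.5]
gripper_width: 19.7
```

Request:
{"fn": "play_rows", "kwargs": {"motion": [{"tx": 0,"ty": 0,"tz": 0.1,"ax": 0,"ay": 0,"az": 0},{"tx": 0,"ty": 0,"tz": 0.1,"ax": 0,"ay": 0,"az": 0},{"tx": 0,"ty": 0,"tz": 0.1,"ax": 0,"ay": 0,"az": 0},{"tx": 0,"ty": 0,"tz": 0,"ax": 0,"ay": 0,"az": 0}]}}

```text
t: 23.42
tcp_pos: [460.0, 306.9, 144.2]
orientation: [0.206, -3.135, 0.0]
wrist_force: [-0.2, 0.8, -3.7]
gripper_width: 20.0
```

Request:
{"fn": "play_rows", "kwargs": {"motion": [{"tx": 0,"ty": 0,"tz": 0.1,"ax": 0,"ay": 0,"az": 0},{"tx": 0,"ty": 0,"tz": 0,"ax": 0,"ay": 0,"az": 0}]}}

```text
t: 23.58
tcp_pos: [460.3, 307.0, 143.4]
orientation: [-0.206, 3.135, 0.0]
wrist_force: [0.0, 0.2, -1.8]
gripper_width: 20.0
```

Request:
{"fn": "play_rows", "kwargs": {"motion": [{"tx": 0,"ty": 0,"tz": 0.1,"ax": 0,"ay": 0,"az": 0},{"tx": 0,"ty": 0,"tz": 0,"ax": 0,"ay": 0,"az": 0}]}}

```text
t: 23.75
tcp_pos: [460.3, 307.0, 142.5]
orientation: [-0.206, 3.134, 0.0]
wrist_force: [-0.5, 0.4, -2.4]
gripper_width: 20.0
```

Request:
{"fn": "play_rows", "kwargs": {"motion": [{"tx": 0,"ty": 0,"tz": 0.05,"ax": 0,"ay": 0,"az": 0},{"tx": 0,"ty": 0,"tz": 0.04,"ax": 0,"ay": 0,"az": 0},{"tx": 0,"ty": 0,"tz": 0,"ax": 0,"ay": 0,"az": 0},{"tx": -0.1,"ty": 0,"tz": 0,"ax": 0,"ay": 0,"az": 0},{"tx": -0.1,"ty": 0,"tz": 0,"ax": 0,"ay": 0,"az": 0},{"tx": -0.1,"ty": 0,"tz": 0,"ax": 0,"ay": 0,"az": 0},{"tx": 0,"ty": 0,"tz": 0,"ax": 0,"ay": 0,"az": 0}]}}

```text
t: 24.33
tcp_pos: [463.5, 307.4, 141.5]
orientation: [-0.206, 3.135, 0.0]
wrist_force: [-0.4, -0.3, -1.9]
gripper_width: 20.2
```

Request:
{"fn": "play_rows", "kwargs": {"motion": [{"tx": -0.15,"ty": 0,"tz": 0,"ax": 0,"ay": 0,"az": 0},{"tx": -0.15,"ty": 0,"tz": 0,"ax": 0,"ay": 0,"az": 0},{"tx": -0.15,"ty": 0,"tz": 0,"ax": 0,"ay": 0,"az": 0},{"tx": -0.15,"ty": 0,"tz": 0,"ax": 0,"ay": 0,"az": 0},{"tx": 0,"ty": 0,"tz": 0,"ax": 0,"ay": 0,"az": 0}]}}

```text
t: 24.75
tcp_pos: [469.5, 308.2, 141.5]
orientation: [-0.206, 3.135, 0.0]
wrist_force: [0.4, -0.1, -2.3]
gripper_width: 20.3
```

```bash
sed -i 's/^]$/(1,0,-.05,.5,0),(2,0,0,.5,0),(1,0,0,.4,0),(1,0,0,.3,0),(1,0,0,.2,0),(6,0,0,.1,0),(1,0,0,.05,0),(1,0,0,.04,0),(3,-.1,0,0,0),(4,-.15,0,0,0),\n]/' log.py; python3 log.py; python3 w.py w16 wrist;python3 tray.py w16 41;  python3 - <<'E'
from h import *
im=cv2.imread('pics/w16.png')[80:280,180:380]; cv2.imwrite('pics/w16c.png',cv2.resize(im,None,fx=3,fy=3,interpolation=cv2.INTER_CUBIC))
E
```

```text
cmd [469.07 308.14 141.45] yaw 97.51
meas [469.49 308.19 141.46]
24.8 [469.27 308.18 141.41] yaw 97.51 [ 0.84  0.2  -1.85] 19.88888448004128
cam [  71.71    1.15 -166.67]
4297 41.56812314167891 ((460.1315612792969, 308.1732177734375), (69.50184631347656, 48.19039535522461), 8.19482421875)
lid in tray frame x -35.15276463834197 34.34394870140671 y -23.85355150905865 24.429197642102583
```

View pics/w16c.png

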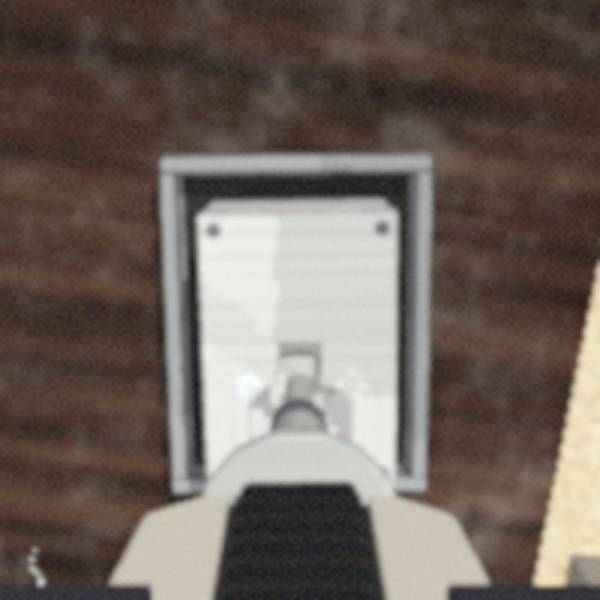

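Request:
{"fn": "play_rows", "kwargs": {"motion": [{"tx": -0.15,"ty": 0,"tz": 0,"ax": 0,"ay": 0,"az": 0},{"tx": -0.15,"ty": 0,"tz": 0,"ax": 0,"ay": 0,"az": 0},{"tx": -0.15,"ty": 0,"tz": 0,"ax": 0,"ay": 0,"az": 0},{"tx": -0.15,"ty": 0,"tz": 0,"ax": 0,"ay": 0,"az": 0},{"tx": -0.15,"ty": 0,"tz": 0,"ax": 0,"ay": 0,"az": 0},{"tx": -0.1,"ty": 0,"tz": 0,"ax": 0,"ay": 0,"az": 0},{"tx": -0.06,"ty": 0,"tz": 0,"ax": 0,"ay": 0,"az": 0},{"tx": 0,"ty": 0,"tz": 0,"ax": 0,"ay": 0,"az": 0},{"tx": 0,"ty": 0,"tz": 0,"ax": 0,"ay": 0,"az": 0}]}}

```text
t: 25.55
tcp_pos: [478.1, 309.3, 141.4]
orientation: [0.206, -3.135, 0.0]
wrist_force: [-0.4, 1.0, -2.3]
gripper_width: 19.9
```

```bash
sed -i 's/^]$/(5,-.15,0,0,0),(1,-.1,0,0,0),(1,-.06,0,0,0),\n]/' log.py; python3 log.py; python3 w.py w17 wrist;python3 tray.py w17 41;  python3 - <<'E'
from h import *
im=cv2.imread('pics/w17.png')[80:280,180:380]; cv2.imwrite('pics/w17c.png',cv2.resize(im,None,fx=3,fy=3,interpolation=cv2.INTER_CUBIC))
E
```

```text
cmd [478.09 309.33 141.45] yaw 97.51
meas [478.11 309.35 141.44]
25.6 [478.01 309.32 141.39] yaw 97.51 [ 0.72 -0.36 -1.24] 20.16842065672743
cam [  72.08    1.16 -166.67]
4656 41.552042481787836 ((460.3680419921875, 308.3065490722656), (69.98258209228516, 48.16110610961914), 8.283437728881836)
lid in tray frame x -35.173271578476246 34.93130304382112 y -23.735219839278738 24.427869490216196
```

View pics/w17c.png

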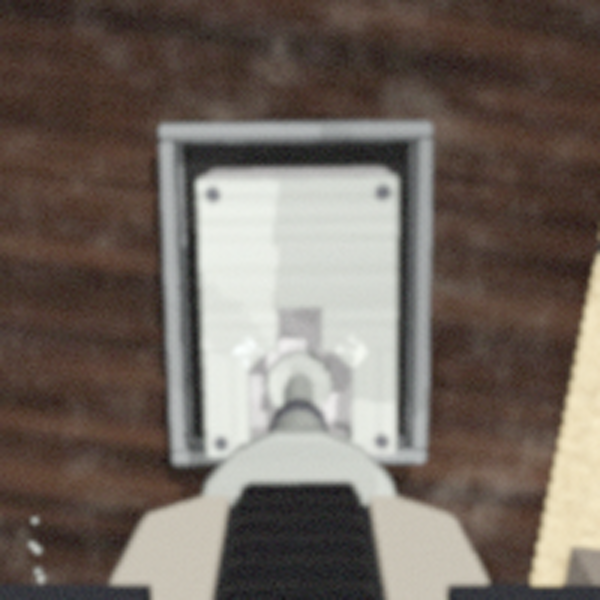

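Request:
{"fn": "play_rows", "kwargs": {"motion": [{"tx": 0,"ty": 0,"tz": -0.1,"ax": 0,"ay": 0,"az": 0},{"tx": 0,"ty": 0,"tz": -0.1,"ax": 0,"ay": 0,"az": 0},{"tx": 0,"ty": 0,"tz": -0.15,"ax": 0,"ay": 0,"az": 0},{"tx": 0,"ty": 0,"tz": -0.15,"ax": 0,"ay": 0,"az": 0},{"tx": 0,"ty": 0,"tz": 0,"ax": 0,"ay": 0,"az": 0}]}}

```text
t: 26.02
tcp_pos: [478.4, 309.4, 147.0]
orientation: [-0.206, 3.134, 0.0]
wrist_force: [0.5, -0.2, -2.4]
gripper_width: 20.3
```

Request:
{"fn": "play_rows", "kwargs": {"motion": [{"tx": 0,"ty": 0,"tz": -0.2,"ax": 0,"ay": 0,"az": 0},{"tx": 0,"ty": 0,"tz": -0.3,"ax": 0,"ay": 0,"az": 0},{"tx": 0,"ty": 0,"tz": -0.5,"ax": 0,"ay": 0,"az": 0},{"tx": 0,"ty": 0,"tz": -1.0,"ax": 0,"ay": 0,"az": 0},{"tx": 0,"ty": 0,"tz": -1.5,"ax": 0,"ay": 0,"az": 0},{"tx": 0,"ty": 0,"tz": -2.0,"ax": 0,"ay": 0,"az": 0},{"tx": 0,"ty": 0,"tz": -2.0,"ax": 0,"ay": 0,"az": 0},{"tx": 0,"ty": 0,"tz": -2.0,"ax": 0,"ay": 0,"az": 0},{"tx": 0,"ty": 0,"tz": -2.0,"ax": 0,"ay": 0,"az": 0},{"tx": 0,"ty": 0,"tz": -2.0,"ax": 0,"ay": 0,"az": 0},{"tx": 0,"ty": 0,"tz": -1.5,"ax": 0,"ay": 0,"az": 0},{"tx": 0,"ty": 0,"tz": -0.75,"ax": 0,"ay": 0,"az": 0},{"tx": 0,"ty": 0,"tz": 0,"ax": 0,"ay": 0,"az": 0}]}}

```text
t: 27.1
tcp_pos: [478.9, 309.7, 306.7]
orientation: [-0.206, 3.13, 0.002]
wrist_force: [0.5, 0.7, -1.0]
gripper_width: 19.9
```

```bash
sed -i 's/^]$/(2,0,0,-.1,0),(2,0,0,-.15,0),(1,0,0,-.2,0),(1,0,0,-.3,0),(1,0,0,-.5,0),(1,0,0,-1,0),(1,0,0,-1.5,0),(5,0,0,-2,0),(1,0,0,-1.5,0),(1,0,0,-.75,0),\n]/' log.py; python3 log.py; python3 w.py w18 wrist;python3 tray.py w18 41
python3 - <<'E'
from h import *
import log
p,M=log.cmd(); print(p)
plan([423.24,-206.78,304.15],81.31,20,pose=p)
E
```

```text
cmd [478.09 309.33 303.95] yaw 97.51
meas [478.92 309.7  306.69]
27.15 [478.38 309.45 304.95] yaw 97.51 [-0.73 -0.24 -2.58] 19.899836006230284
cam [  71.95    1.22 -169.12]
1958 41.518348255572896 ((460.263916015625, 308.067626953125), (70.12950897216797, 47.774658203125), 8.294778823852539)
lid in tray frame x -35.29696739522697 34.75406788596081 y -23.81723776881418 24.113904365824848
[478.09233223 309.33163343 303.953     ]
from [478.1 309.3 304. ] rot total [ 0.04  0.11 16.2 ] per row [0.   0.01 0.81]
[[0.61, -2.52, -0.0], [0.57, -2.53, -0.0], [0.54, -2.54, -0.0], [0.5, -2.55, -0.0], [0.47, -2.55, -0.0], [0.43, -2.56, -0.0], [0.39, -2.57, -0.0], [0.36, -2.57, -0.0], [0.32, -2.58, -0.0], [0.28, -2.58, -0.0], [0.25, -2.58, -0.0], [0.21, -2.59, -0.0], [0.17, -2.59, -0.0], [0.14, -2.59, -0.0], [0.1, -2.59, -0.0], [0.06, -2.59, -0.0], [0.03, -2.59, -0.0], [-0.01, -2.6, -0.0], [-0.05, -2.59, -0.0], [-0.08, -2.59, -0.0]]
```

View pics/w18.png

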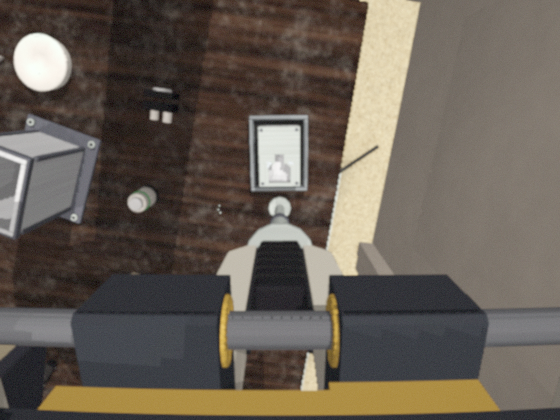

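Request:
{"fn": "play_rows", "kwargs": {"motion": [{"tx": 0.3,"ty": -1.2,"tz": 0,"ax": 0,"ay": 0,"az": 0.8},{"tx": 0.6,"ty": -2.4,"tz": 0,"ax": 0,"ay": 0,"az": 0.8},{"tx": 0.55,"ty": -2.8,"tz": 0,"ax": 0,"ay": 0,"az": 0.8},{"tx": 0.5,"ty": -2.8,"tz": 0,"ax": 0,"ay": 0,"az": 0.8},{"tx": 0.5,"ty": -2.8,"tz": 0,"ax": 0,"ay": 0,"az": 0.8},{"tx": 0.45,"ty": -2.8,"tz": 0,"ax": 0,"ay": 0,"az": 0.8},{"tx": 0.4,"ty": -2.8,"tz": 0,"ax": 0,"ay": 0,"az": 0.8},{"tx": 0.4,"ty": -2.8,"tz": 0,"ax": 0,"ay": 0,"az": 0.8},{"tx": 0.35,"ty": -2.8,"tz": 0,"ax": 0,"ay": 0,"az": 0.8},{"tx": 0.3,"ty": -2.8,"tz": 0,"ax": 0,"ay": 0,"az": 0.8},{"tx": 0.25,"ty": -2.8,"tz": 0,"ax": 0,"ay": 0,"az": 0.8},{"tx": 0.2,"ty": -2.8,"tz": 0,"ax": 0,"ay": 0,"az": 0.8},{"tx": 0.2,"ty": -2.8,"tz": 0,"ax": 0,"ay": 0,"az": 0.8},{"tx": 0.15,"ty": -2.8,"tz": 0,"ax": 0,"ay": 0,"az": 0.8},{"tx": 0.1,"ty": -2.8,"tz": 0,"ax": 0,"ay": 0,"az": 0.8},{"tx": 0.1,"ty": -2.8,"tz": 0,"ax": 0,"ay": 0,"az": 0.8},{"tx": 0.05,"ty": -2.8,"tz": 0,"ax": 0,"ay": 0,"az": 0.8},{"tx": 0,"ty": -2.8,"tz": 0,"ax": 0,"ay": 0,"az": 0.8},{"tx": 0,"ty": -2.0,"tz": 0,"ax": 0,"ay": 0,"az": 0.8},{"tx": 0,"ty": -1.0,"tz": 0,"ax": 0,"ay": 0,"az": 1.0}]}}

```text
t: 28.82
tcp_pos: [422.6, -208.3, 302.4]
orientation: [-0.244, -3.129, -0.001]
wrist_force: [-0.2, -0.5, -1.4]
gripper_width: 19.7
```

Request:
{"fn": "play_rows", "kwargs": {"motion": [{"tx": 0,"ty": 0,"tz": 0,"ax": 0,"ay": 0,"az": 0},{"tx": 0,"ty": 0,"tz": 0,"ax": 0,"ay": 0,"az": 0},{"tx": 0,"ty": 0,"tz": 0,"ax": 0,"ay": 0,"az": 0}]}}

```text
t: 29.07
tcp_pos: [423.9, -204.8, 303.6]
orientation: [-0.237, -3.132, -0.002]
wrist_force: [-0.7, 0.8, -1.8]
gripper_width: 19.7
```

```bash
sed -i 's/^]$/(1,.3,-1.2,0,.8),(1,.6,-2.4,0,.8),(1,.55,-2.8,0,.8),(2,.5,-2.8,0,.8),(1,.45,-2.8,0,.8),(2,.4,-2.8,0,.8),(1,.35,-2.8,0,.8),(1,.3,-2.8,0,.8),(1,.25,-2.8,0,.8),(2,.2,-2.8,0,.8),(1,.15,-2.8,0,.8),(2,.1,-2.8,0,.8),(1,.05,-2.8,0,.8),(1,0,-2.8,0,.8),(1,0,-2,0,.8),(1,0,-1,0,1.0),\n]/' log.py; python3 log.py; python3 w.py w19 wrist; python3 head.py w19
python3 - <<'E'
from h import *
planc([423.24,-206.78,304.15],81.31)
p=dict(np.load('pics/w19.npz'));uv,X=cloud(p)
m=(np.hypot(X[:,0]-498,X[:,1]+217)<60)&(X[:,2]>132)&(X[:,2]<139);q=X[m];print(m.sum(),cv2.minAreaRect(q[:,:2].astype(np.float32)))
E
```

```text
cmd [ 424.18 -206.    303.95] yaw 81.31
meas [ 423.95 -204.8   303.59]
29.1167 [ 424.14 -204.69  303.81] yaw 81.39 [-0.81 -0.32 -1.9 ] 20.137819548947675
cam [  72.67    2.   -166.38]
239 [  3.2   2.1 106.4] ((0.19607344269752502, 2.480806827545166), 8.441104888916016) world [ 424.4 -203.5  197.5]
total tool shift cm [ 0.081 -0.092 -0.02 ] az -0.0007237649600995155
7 ((464.81201171875, -238.24874877929688), (0.6091318726539612, 3.157860517501831), 23.929454803466797)
```

View pics/w19.png

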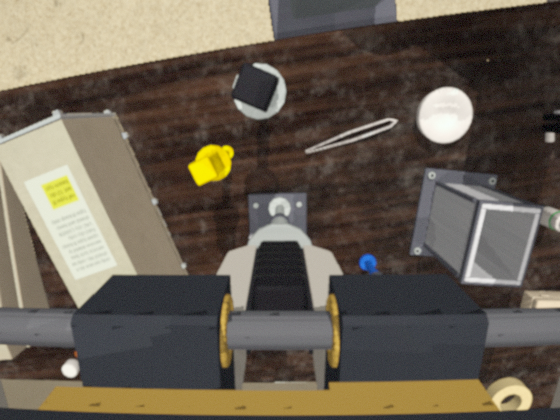

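Request:
{"fn": "play_rows", "kwargs": {"motion": [{"tx": 0.08,"ty": -0.09,"tz": 0.5,"ax": 0,"ay": 0,"az": 0},{"tx": 0,"ty": 0,"tz": 1.0,"ax": 0,"ay": 0,"az": 0},{"tx": 0,"ty": 0,"tz": 2.0,"ax": 0,"ay": 0,"az": 0},{"tx": 0,"ty": 0,"tz": 2.0,"ax": 0,"ay": 0,"az": 0},{"tx": 0,"ty": 0,"tz": 2.0,"ax": 0,"ay": 0,"az": 0},{"tx": 0,"ty": 0,"tz": 2.0,"ax": 0,"ay": 0,"az": 0},{"tx": 0,"ty": 0,"tz": 2.0,"ax": 0,"ay": 0,"az": 0},{"tx": 0,"ty": 0,"tz": 2.0,"ax": 0,"ay": 0,"az": 0},{"tx": 0,"ty": 0,"tz": 1.0,"ax": 0,"ay": 0,"az": 0},{"tx": 0,"ty": 0,"tz": 0.48,"ax": 0,"ay": 0,"az": 0},{"tx": 0,"ty": 0,"tz": 0,"ax": 0,"ay": 0,"az": 0},{"tx": 0,"ty": 0,"tz": 0,"ax": 0,"ay": 0,"az": 0},{"tx": 0,"ty": 0,"tz": 0,"ax": 0,"ay": 0,"az": 0}]}}

```text
t: 30.2
tcp_pos: [424.0, -207.2, 155.2]
orientation: [0.237, 3.131, -0.002]
wrist_force: [0.1, 0.1, -1.8]
gripper_width: 20.0
```

```bash
sed -i 's/^]$/(1,.08,-.09,.5,0),(1,0,0,1,0),(6,0,0,2,0),(1,0,0,1,0),(1,0,0,.48,0),\n]/' log.py; python3 log.py; python3 w.py w20 wrist;  python3 w.py s20 scene; python3 - <<'E'
from h import *
planc([497.38,-218.11,154.15],81.31)
im=cv2.imread('pics/s20.png')[180:340,300:460]; cv2.imwrite('pics/s20c.png',cv2.resize(im,None,fx=3.5,fy=3.5,interpolation=cv2.INTER_CUBIC))
E
```

```text
cmd [ 423.25 -206.77  154.15] yaw 81.31
meas [ 423.99 -207.21  155.22]
30.25 [ 423.99 -207.28  155.29] yaw 81.32 [-0.    0.08 -1.43] 19.868393843090388
30.3 [ 423.91 -207.22  155.21] yaw 81.32 [ 0.43  0.01 -1.98] 19.740181337272208
total tool shift cm [-7.499e+00 -1.000e-03  0.000e+00] az -0.0007237649600995155
```

View pics/s20c.png

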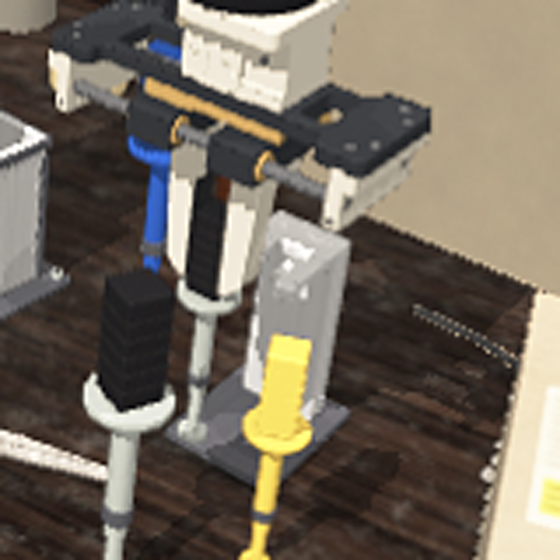

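Ready in front of the slot; slide in with a check halfway.

Request:
{"fn": "play_rows", "kwargs": {"motion": [{"tx": -0.4,"ty": 0,"tz": 0,"ax": 0,"ay": 0,"az": 0},{"tx": -0.8,"ty": 0,"tz": 0,"ax": 0,"ay": 0,"az": 0},{"tx": -0.8,"ty": 0,"tz": 0,"ax": 0,"ay": 0,"az": 0},{"tx": -0.8,"ty": 0,"tz": 0,"ax": 0,"ay": 0,"az": 0},{"tx": -0.6,"ty": 0,"tz": 0,"ax": 0,"ay": 0,"az": 0},{"tx": -0.4,"ty": 0,"tz": 0,"ax": 0,"ay": 0,"az": 0},{"tx": -0.4,"ty": 0,"tz": 0,"ax": 0,"ay": 0,"az": 0},{"tx": 0,"ty": 0,"tz": 0,"ax": 0,"ay": 0,"az": 0},{"tx": 0,"ty": 0,"tz": 0,"ax": 0,"ay": 0,"az": 0}]}}

```text
t: 31.05
tcp_pos: [464.8, -213.0, 153.9]
orientation: [-0.237, -3.132, -0.0]
wrist_force: [0.1, 0.3, -1.6]
gripper_width: 20.2
```

Request:
{"fn": "play_rows", "kwargs": {"motion": [{"tx": -0.3,"ty": 0,"tz": 0,"ax": 0,"ay": 0,"az": 0},{"tx": -0.4,"ty": 0,"tz": 0,"ax": 0,"ay": 0,"az": 0},{"tx": -0.4,"ty": 0,"tz": 0,"ax": 0,"ay": 0,"az": 0},{"tx": -0.4,"ty": 0,"tz": 0,"ax": 0,"ay": 0,"az": 0},{"tx": 0,"ty": 0,"tz": 0,"ax": 0,"ay": 0,"az": 0}]}}

```text
t: 31.47
tcp_pos: [480.5, -215.7, 154.2]
orientation: [0.238, 3.132, -0.0]
wrist_force: [0.2, -0.7, -1.8]
gripper_width: 20.2
```

Request:
{"fn": "play_rows", "kwargs": {"motion": [{"tx": -0.4,"ty": 0,"tz": 0,"ax": 0,"ay": 0,"az": 0},{"tx": -0.4,"ty": 0,"tz": 0,"ax": 0,"ay": 0,"az": 0},{"tx": -0.4,"ty": 0,"tz": 0,"ax": 0,"ay": 0,"az": 0},{"tx": -0.3,"ty": 0,"tz": 0,"ax": 0,"ay": 0,"az": 0},{"tx": -0.2,"ty": 0,"tz": 0,"ax": 0,"ay": 0,"az": 0},{"tx": -0.1,"ty": 0,"tz": 0,"ax": 0,"ay": 0,"az": 0},{"tx": 0,"ty": 0,"tz": 0,"ax": 0,"ay": 0,"az": 0},{"tx": 0,"ty": 0,"tz": 0,"ax": 0,"ay": 0,"az": 0}]}}

```text
t: 32.13
tcp_pos: [497.3, -218.0, 154.1]
orientation: [-0.238, -3.132, -0.0]
wrist_force: [0.1, 0.3, -2.1]
gripper_width: 20.0
```

```bash
sed -i 's/^]$/(1,-.4,0,0,0),(3,-.8,0,0,0),(1,-.6,0,0,0),(2,-.4,0,0,0),(1,-.3,0,0,0),(3,-.4,0,0,0),(3,-.4,0,0,0),(1,-.3,0,0,0),(1,-.2,0,0,0),(1,-.1,0,0,0),\n]/' log.py; python3 log.py; python3 w.py w21 wrist;  python3 - <<'E'
from h import *
im=cv2.imread('pics/w21.png')[80:300,170:390]; cv2.imwrite('pics/w21c.png',cv2.resize(im,None,fx=2.7,fy=2.7,interpolation=cv2.INTER_CUBIC))
E
```

```text
cmd [ 497.39 -218.1   154.15] yaw 81.31
meas [ 497.33 -218.04  154.08]
32.1833 [ 497.25 -218.01  154.1 ] yaw 81.31 [ 1.04  0.24 -1.35] 20.19350983125724
```

View pics/w21c.png

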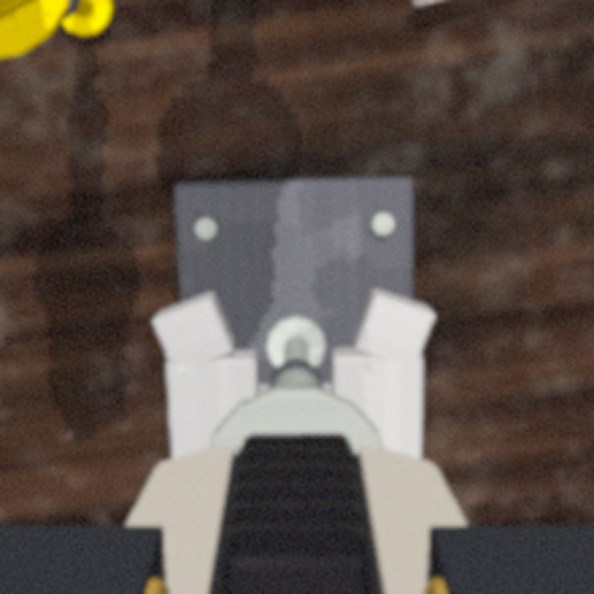

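The picker is centred in the slot. I'll lower it onto the seat in small steps.

Request:
{"fn": "play_rows", "kwargs": {"motion": [{"tx": 0,"ty": 0,"tz": 0.15,"ax": 0,"ay": 0,"az": 0},{"tx": 0,"ty": 0,"tz": 0.15,"ax": 0,"ay": 0,"az": 0},{"tx": 0,"ty": 0,"tz": 0.1,"ax": 0,"ay": 0,"az": 0},{"tx": 0,"ty": 0,"tz": 0,"ax": 0,"ay": 0,"az": 0},{"tx": 0,"ty": 0,"tz": 0,"ax": 0,"ay": 0,"az": 0}]}}

```text
t: 32.6
tcp_pos: [497.3, -218.1, 150.0]
orientation: [-0.238, -3.132, -0.0]
wrist_force: [0.3, -0.8, -1.7]
gripper_width: 19.7
```

Request:
{"fn": "play_rows", "kwargs": {"motion": [{"tx": 0,"ty": 0,"tz": 0.07,"ax": 0,"ay": 0,"az": 0},{"tx": 0,"ty": 0,"tz": 0,"ax": 0,"ay": 0,"az": 0}]}}

```text
t: 32.77
tcp_pos: [497.4, -218.1, 149.4]
orientation: [-0.238, -3.133, -0.0]
wrist_force: [-0.1, -0.1, -1.9]
gripper_width: 20.0
```

Request:
{"fn": "play_rows", "kwargs": {"motion": [{"tx": 0,"ty": 0,"tz": 0.04,"ax": 0,"ay": 0,"az": 0},{"tx": 0,"ty": 0,"tz": 0,"ax": 0,"ay": 0,"az": 0}]}}

```text
t: 32.93
tcp_pos: [497.5, -218.1, 149.1]
orientation: [0.238, 3.132, -0.0]
wrist_force: [-0.2, -0.1, -1.0]
gripper_width: 19.5
```

Request:
{"fn": "play_rows", "kwargs": {"motion": [{"tx": 0,"ty": 0,"tz": 0.02,"ax": 0,"ay": 0,"az": 0},{"tx": 0,"ty": 0,"tz": 0,"ax": 0,"ay": 0,"az": 0},{"tx": 0,"ty": 0,"tz": 0,"ax": 0,"ay": 0,"az": 0}]}}

```text
t: 33.18
tcp_pos: [497.5, -218.1, 149.1]
orientation: [0.238, 3.132, -0.0]
wrist_force: [-0.2, 0.8, 1.7]
gripper_width: 20.1
```

Request:
{"fn": "play_rows", "kwargs": {"grip": 4.5, "motion": [{"tx": 0,"ty": 0,"tz": 0,"ax": 0,"ay": 0,"az": 0},{"tx": 0,"ty": 0,"tz": 0,"ax": 0,"ay": 0,"az": 0},{"tx": 0,"ty": 0,"tz": 0,"ax": 0,"ay": 0,"az": 0},{"tx": 0,"ty": 0,"tz": 0,"ax": 0,"ay": 0,"az": 0},{"tx": 0,"ty": 0,"tz": 0,"ax": 0,"ay": 0,"az": 0},{"tx": 0,"ty": 0,"tz": 0,"ax": 0,"ay": 0,"az": 0}]}}

```text
t: 33.68
tcp_pos: [497.4, -218.1, 148.8]
orientation: [-0.238, -3.133, -0.0]
wrist_force: [0.2, -0.4, -0.3]
gripper_width: 44.6
```

```bash
sed -i 's/^]$/(2,0,0,.15,0),(1,0,0,.1,0),(1,0,0,.07,0),(1,0,0,.04,0),(1,0,0,.02,0),\n]/' log.py; python3 log.py; python3 w.py w22 wrist; python3 fing.py w22
```

```text
cmd [ 497.39 -218.1   148.85] yaw 81.31
meas [ 497.43 -218.11  148.82]
33.7333 [ 497.42 -218.08  148.82] yaw 81.32 [ 0.21  0.62 -0.34] 44.80672925406206
cam [  72.36    1.1  -166.68]
(-60, -12) 407 y [-21.53 -21.33 -21.15]
(-12, 12) 958 y [-8.54  0.95 10.75]
(12, 60) 395 y [23.11 23.57 23.78]
```

Released with even gaps on both sides, so I'll go straight up.

Request:
{"fn": "play_rows", "kwargs": {"motion": [{"tx": 0,"ty": 0,"tz": -0.5,"ax": 0,"ay": 0,"az": 0},{"tx": 0,"ty": 0,"tz": -1.0,"ax": 0,"ay": 0,"az": 0},{"tx": 0,"ty": 0,"tz": -2.0,"ax": 0,"ay": 0,"az": 0},{"tx": 0,"ty": 0,"tz": -2.5,"ax": 0,"ay": 0,"az": 0},{"tx": 0,"ty": 0,"tz": -2.5,"ax": 0,"ay": 0,"az": 0},{"tx": 0,"ty": 0,"tz": -2.5,"ax": 0,"ay": 0,"az": 0},{"tx": 0,"ty": 0,"tz": -1.5,"ax": 0,"ay": 0,"az": 0},{"tx": 0,"ty": 0,"tz": -0.5,"ax": 0,"ay": 0,"az": 0},{"tx": 0,"ty": 0,"tz": 0,"ax": 0,"ay": 0,"az": 0},{"tx": 0,"ty": 0,"tz": 0,"ax": 0,"ay": 0,"az": 0},{"tx": 0,"ty": 0,"tz": 0,"ax": 0,"ay": 0,"az": 0},{"tx": 0,"ty": 0,"tz": 0,"ax": 0,"ay": 0,"az": 0}]}}

```text
t: 34.73
tcp_pos: [496.8, -217.7, 277.4]
orientation: [-0.238, -3.13, -0.002]
wrist_force: [0.1, -0.2, -0.1]
gripper_width: 45.0
```

```bash
sed -i 's/^]$/(1,0,0,-.5,0),(1,0,0,-1,0),(1,0,0,-2,0),(3,0,0,-2.5,0),(1,0,0,-1.5,0),(1,0,0,-.5,0),\n]/' log.py; python3 log.py; python3 w.py w23 wrist; python3 w.py s23 scene;python3 w.py t23 top; python3 - <<'E'
from h import *
p=dict(np.load('pics/w23.npz'))
uv,X=cloud(p)
for nm,zr,r in (('prong',(132,138.5),60),('htop',(186,198),25),('handle',(150,198),25)):
    m=(np.hypot(X[:,0]-498,X[:,1]+217)<r)&(X[:,2]>zr[0])&(X[:,2]<zr[1]);q=X[m]
    print(nm,m.sum(),np.median(q[:,2]),cv2.minAreaRect(q[:,:2].astype(np.float32)))
# bystander change check: differences
for n in ('scene','top'):
    a=cv2.imread(f'pics/{n}0.png').astype(int);b=cv2.imread(f'pics/{n[0]}23.png').astype(int)
    d=(abs(a-b).max(2)>60).astype(np.uint8); k,_,st,ce=cv2.connectedComponentsWithStats(d)
    print(n,[(s[:4].tolist(),int(s[4])) for s in st[1:] if s[4]>12])
p=dict(np.load('pics/t23.npz'));uv,X=cloud(p); m=(np.hypot(X[:,0]-460,X[:,1]-308)<60)&(X[:,2]>35)&(X[:,2]<48);q=X[m];print('cass',np.median(q[:,2]),cv2.minAreaRect(q[:,:2].astype(np.float32)))
E
```

```text
cmd [ 497.39 -218.1   278.85] yaw 81.31
meas [ 496.82 -217.71  277.41]
34.7833 [ 496.92 -217.75  277.53] yaw 81.31 [ 0.48  0.36 -0.16] 45.00966602100005
34.8333 [ 497.02 -217.84  277.74] yaw 81.31 [ 0.07 -1.6   0.26] 45.17731029351109
34.8833 [ 497.12 -217.89  277.94] yaw 81.31 [ 1.36  0.49 -0.09] 44.98941869591115
prong 2411 136.4966679559684 ((500.4351501464844, -217.02796936035156), (53.43191909790039, 71.93960571289062), 82.56993865966797)
htop 771 192.3809442248224 ((497.8646240234375, -217.29623413085938), (19.575592041015625, 20.34834861755371), 81.4793930053711)
handle 1055 192.0094254928769 ((497.7149353027344, -217.21026611328125), (20.24931526184082, 20.561359405517578), 81.10627746582031)
scene [([0, 0, 45, 91], 2921), ([16, 0, 133, 254], 14108), ([381, 0, 55, 112], 4197), ([430, 0, 25, 31], 264), ([63, 6, 9, 14], 35), ([70, 8, 6, 5], 13), ([149, 18, 2, 21], 22), ([8, 91, 39, 18], 339), ([58, 105, 5, 10], 20), ([42, 107, 5, 7], 25), ([343, 109, 114, 54], 2514), ([13, 111, 7, 8], 37), ([371, 155, 14, 31], 294), ([399, 167, 11, 28], 168), ([137, 169, 3, 12], 16), ([340, 190
[... 458 characters left out ...]
[357, 195, 20, 10], 146), ([397, 195, 15, 9], 70), ([269, 198, 19, 19], 262), ([377, 202, 19, 5], 48), ([164, 205, 258, 215], 16181), ([167, 216, 21, 28], 473), ([353, 266, 6, 8], 16), ([354, 274, 15, 7], 34), ([2, 283, 69, 54], 1553), ([0, 296, 12, 12], 25), ([0, 302, 11, 27], 146), ([12, 328, 11, 17], 47), ([77, 328, 6, 8], 16), ([25, 336, 6, 4], 13), ([41, 337, 47, 40], 162), ([35, 339, 48, 43], 222), ([4, 349, 6, 9], 21), ([249, 371, 41, 49], 590), ([2, 377, 7, 7], 19), ([0, 381, 37, 39], 96), ([0, 389, 29, 31], 67), ([99, 388, 29, 32], 364), ([34, 396, 24, 19], 220)]
cass 41.0137694092532 ((462.5928039550781, 308.5853271484375), (68.24798583984375, 46.52850341796875), 8.855116844177246)
```

View pics/s23.png

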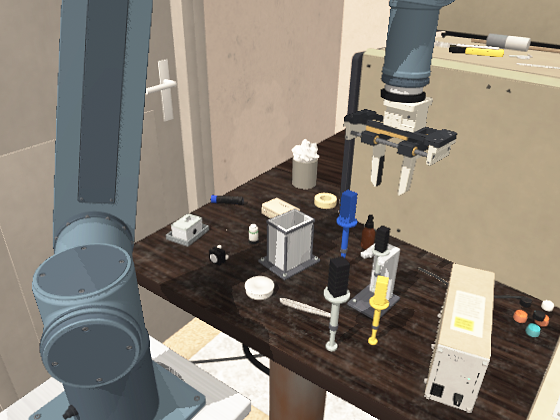

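View pics/t23.png

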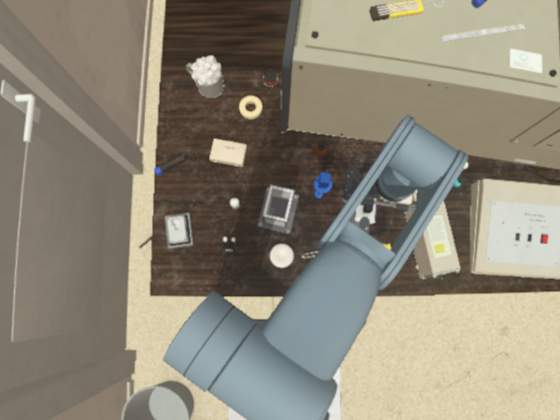

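The picker hangs in the stand at scene pixel (382,240), and the cassette lies flat in the tray at (187,230). The bystanders look unmoved; I take the differences at the blue picker to be the arm's shadow. I'm handing it in.

```bash
python3 -c "
from plant import robot
print(robot.sign_off())"
```

```text
the job is handed in; nothing more can be done
None
```

The cassette is out of the well and flat in the tray, and the picker is unhooked and hanging back in the fork stand. I handed the job in at about 35 s; the sign-off reports no verdict.

**How it went:** I took the small black picker from the stand and fed its head through the cassette's mouth. I felt the hollow's floor with about 2 N, raised the head 2 mm, and slid it 19 mm under the lid. I then lifted the cassette, set it down in the tray, freed the head, hung the picker back and let go.

**Last checks:**
- **Cassette:** its lid is level at about 41 mm, as expected for the tray floor. It sits within about 1 mm of the tray's centre by the wrist camera and is aligned to better than 1°.
- **Picker:** its handle is back within 0.5 mm of where it started, at the same height.
- **Forces:** the wrist readings I took between moves never passed 5 N, including the weight carried. Peaks within a move were not recorded.
- **Bystanders:** those visible in the last pictures show no movement. The arm hid part of the top view, so I could not check everything from there.

**Where readings disagreed:**
- The cameras differ by 1–3 mm. The top camera puts the cassette about 2 mm further in x than the wrist camera does.
- The wrist camera's sideways offset is about 1 mm, which I corrected for.
- The first fit of the cassette's angle was about 2° off; a second picture put it right before the head went in.

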